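# Dry-run one portion on the cereal dispenser

### The arm

A 6-joint arm with a two-finger parallel gripper is mounted at the origin on the work surface. World frame = base frame: x ahead of the robot, y to its left, z up, the work surface at z = 0. Lengths are in m, angles in degrees, forces in N, time in s.
With the tool pointing down it reaches from about 0.25 to 0.725 m from the base axis. Payload 9.7 kg.
Tool frame: the origin (TCP) lies on the centre line of the jaws, within the pads' length; the fingertips stand tip_extent ahead of it and the grasp point (between the pads) lies 3 mm ahead of it (tip_extent is the distance from the TCP to the fingertips, in m); z points along the fingers, y is the line along which they close (so a half turn about z gives the same grasp; the last joint's range is limited). The gripper opens to 85 mm and grips with 20 to 120 N. Pads are 22 mm wide; open, the fingers measure 114 mm over their backs; the gripper's body (76 mm by 85 mm) begins 54 mm behind the grasp point. The pads swing forward as they close: fully open they stand 13 mm farther back than shut.
Start: joints at [0, 4.979, 10.078, 95.1, 0, 90], TCP at [0.55, -0, 0.253] pointing down, gripper open.
Joint ranges: [-179.16, 179.16], [-48.56, 103.87], [-65.8, 70.77], [-126.05, 130.52], [-82.76, 87.17], [-180, 180]. Speed limits (degrees/s): [127.2, 127.2, 147.25, 180, 180, 180].

### API

Orientations are given as [roll, pitch, yaw] about the fixed x, y, z axes, in that order (R = Rz(yaw) Ry(pitch) Rx(roll)).
In Python, from workcell import * gives the robot as it stands.
- The arm moves only by the tool servo_tool, never from a script. Its argument "rows" is a list of rows, each an object with "offset": the shift along the tool's x, y, z as a fraction of full scale, a list of three; "yaw": the turn about the tool's z as a fraction of full scale; "claw": the closure, from 0 (fully open) to 1 (shut). A call has 1 to 12 rows; each row is the pose to reach, as a shift and turn from the pose commanded when the call began, along the tool's axes at that moment, turning the shorter way round; what a row does not reach only later rows make up. Full scale, the value 1, is 0.1 m for a shift and pi rad for a turn. A row lasts 1/8 s, in which the tool goes at most 62.5 mm and 10.7 degrees, less where a joint would pass 70% of its speed; a pose out of reach is approached as far as the arm can. A call with a number of a shift or a turn outside -1 to 1 is refused whole. A call with a gripper value outside its range is refused whole. The fingers move at their own pace and stop on an object; "squeeze" is the grip in N (left out, the last holds). Time passes only in rows, so rows that repeat a pose let the fingers close. It gives the time, the measured TCP pose, the force, the opening and the grip force at its end, in the units of the state.
- get_obs(): the state, without advancing time (a new reading comes with each control period).
- camera(name): name is "scene" or "side" or "wrist"; returns (picture, depth): 384x512x3 uint8, red, green, blue; 384x512 float32, m along the optical axis (not along the pixel's ray), 0 where there is no reading.
- camera_info(name): a dict with "fx", "fy", "cx", "cy" (pixels), "cam_to_world" (4x4, takes a point from camera to world coordinates); the wrist camera has in their place "hand_eye" (4x4, takes a point from camera to tool coordinates, whose origin is the TCP and whose axes are the flange's). Camera axes: x right, y up, looking along -z (the intrinsics and any distortion apply to the point x, -y, -z); pixel columns grow to the right and rows downward; lengths in m; the calibration is good to about 2 mm. A picture is of the moment at which its call begins: read the wrist's pose just before it. camera_info takes no time and is no camera call.
- job_done(): hands the job in; it is judged then, once.
The state is a dict: "time": time; "q": joint angles; "qd": joint speeds; "joint_efforts": joint torques, N m; "ee_pos": TCP position; "tcp_rot": TCP orientation; "wrist_force": force on the tool from outside, world axes, zero at the start; "torque": the same for the moment, N m; "opening": finger opening in m; "grasp_force": force on a finger pad.
Only numpy, scipy, OpenCV 4.12 (cv2) and the standard library are available. Lean on these libraries where they do the work, as an engineer would, in place of code of your own. Each camera call takes 0.05 s, during which the arm holds its last target. There are 200 camera calls.

### The job

Dry-run one portion on the empty cereal dispenser: first stand the plain handleless white beaker upright and centred on the round pad under its spout and let go of it, then turn the shutter knob clockwise as far as it will go. After that pull the sprung dosing slide out until its pointer is level with the small steel marker clip, hold it still there for two seconds without going past the clip, and ease it back in until it is fully home, never letting it snap shut. Leave the mug, the bowl, the jar and the lidded pot where they stand.

Things in the scene. Friction and masses are not known exactly. Their poses are not given: they have to be found in the camera images.
- dispenser: White cereal dispenser, fixed. Origin on the counter, mid lower edge of its tower's front face; x into the tower (away from the robot), y to the left seen from the robot, z up. Tower: x 0 to 150, y -180 to 180, 210 mm high, clear hoppers on it up to 327. Drip tray x -110 to 0, y 50 to 180. Slide deck x -125 to 0, y -45 to 45, top z 60. Knob console x -105 to 0, y -170 to -60, up to z 95.
- pad (a point): Centre of the top of the round black pad, 84 mm across, in the steel drip tray 12 mm above the counter, at dispenser x -55, y 115. Axes as the dispenser's. The spout hangs over it: 50 mm wide, out to x -70, nozzle underside at z 186, so a vertical gripper does not fit above the beaker there; tilt the tool about 35 degrees, fingers pointing down and into the tower.
- beaker: Plain white straight-sided ceramic beaker without a handle, open at the top: 66 mm outside diameter, 85 mm high, wall 4 mm, about 180 g. Origin: centre of its underside.
- shutter (a joint): Angle of the shutter knob (rad): 0 is fully anticlockwise, 1.7 is the clockwise end stop. Seen looking down on its panel it turns clockwise as the value grows. Friction about 0.08 N m; it stays where it is left.
- shutter_grip (a point): On the black knob's axis, 37 mm off a panel sloping 0.61 rad towards the robot. Disc 52 mm across, top 14 mm off the panel; on it a bar grip 14 mm wide, 49 long, up to 44 mm off the panel. The frame turns with the knob: z is the axis out of the panel, leaning 0.61 rad from vertical to dispenser -x; x runs along the bar and at joint value 0 points up the slope. A white line marks the bar's -x end.
- dose_slide (a joint): How far the dosing slide is out (m): 0 fully home, at most 0.100. It slides level along the dispenser's -x, towards the robot. A spring draws it home with 2 N at 0 and 1 N more for every 10 mm; 0.2 kg, light damping: let go when out, it snaps shut.
- slide_handle (a point): Grip point on the dosing slide's upright black tab: 16 mm wide (dispenser y), 22 deep (x), 66 to 128 mm above the counter; the point is on its middle line, 108 mm above the counter. Home, it is 28 mm in front of the tower's face, too near for a vertical gripper; tilt the tool about 35 degrees, fingers down and into the tower. Axes as the dispenser's.
- slide_pointer (a point): Tip of the small steel pointer on the left (dispenser +y) side of the foot of the slide's handle; it has the same dispenser x as slide_handle and moves with it.
- marker: Small steel marker clip, 8 mm (x) by 18 (y) by 12 high, fixed on the slide deck just left of the slide, at a different length each time. Origin: centre of its underside, 60 mm above the counter. Axes as the dispenser's. The slide is at the mark when slide_pointer and this origin have the same dispenser x (slide out 40 to 80 mm).
- mug: Bystander: white mug with a handle, 76 mm diameter, 80 mm high, handle on its +y side reaching 75 mm from its axis. Origin: centre of its underside.
- bowl: Bystander: small white bowl, 110 mm diameter at the rim, 55 mm high. Origin: centre of its underside.
- jar: Bystander: glass jar with a steel lid, 66 mm diameter, 75 mm high. Origin: centre of its underside.
- pot: Bystander: round white sugar pot with a domed top and a stub knob, 80 mm diameter, 72 mm high. Origin: centre of its underside.

How it is judged:
By the outcome, as a careful person would: the job done as asked, in the order asked, and still so for the second after the job is handed in, with the robot touching nothing.
It also fails if it takes over 67 s, if anything falls off the work surface, if the arm or the gripper's body presses on something with over 40 N, if the wrist force passes 120 N, or if a joint passes its speed limit or range.

## Working session

There is one attempt and no reset: what is moved stays moved. The work goes in short steps, Python scripts to look and compute and a tool call to move; the robot and the scene stay as the last step left them, time stands still between calls to the robot, and variables do not carry over. Pictures are saved under pics/ and viewed, at most 13 in all, crops included, and the job is handed in when it is done.

Besides the shell and the picture viewer there is one more tool, called after ">>>" by a JSON object that holds its "api" and its "payload". servo_tool: Moves the arm, as the interface text tells. Its arguments: {"type":"object","properties":{"rows":{"type":"array"},"squeeze":{"type":"number"}},"required":["rows"]}

```bash
mkdir -p pics; ls; python3 - <<'E'
from workcell import *
import cv2,numpy as np
o=get_obs();print(o)
for n in("scene","side"):
    im,d=camera(n);cv2.imwrite(f"pics/{n}0.png",im[:,:,::-1]);np.savez(f"pics/{n}0.npz",im=im,d=d);print(n,camera_info(n))
print(camera_info("wrist"))
E
```

```text
pics
{'time': 0.0, 'q': array([2.14733997e-03, 5.01168987e+00, 1.00326413e+01, 9.50987896e+01,
       8.59285131e-04, 8.99992280e+01]), 'qd': array([-0.10185438, -0.02939363,  0.0806573 ,  0.01787273,  0.01920784,
       -0.01570352]), 'joint_efforts': array([ 7.68234549e-04, -5.20392072e+01,  4.64802504e+01,  1.63646933e-02,
        2.23589603e-05, -6.77332673e-05]), 'ee_pos': array([5.49795949e-01, 2.45496408e-05, 2.52561150e-01]), 'tcp_rot': array([-1.79922162e+02, -8.60333167e-04,  9.00029182e+01]), 'wrist_force': array([-0.74845059,  0.17670527, -0.33100126]), 'torque': array([-0.00831855,  0.00680419, -0.00129253]), 'grasp_force': 0.0, 'opening': 0.085626223039764}
scene {'fx': 388.91283957498433, 'fy': 388.91283957498433, 'cx': 254.21491075644494, 'cy': 196.5185317384146, 'cam_to_world': array([[ 0.99875972, -0.03824807,  0.03187636,  0.58744442],
       [ 0.04970416,  0.72840211, -0.68334462, -0.65298938],
       [ 0.0029178 ,  0.68408147,  0.72939978,  0.82926625],
       [ 0.        ,  0.        ,  0.        ,  1.        ]])}
side {'fx': 476.63423275221993, 'fy': 476.63423275221993, 'cx': 254.61789676399982, 'cy': 187.18454565352525, 'cam_to_world': array([[-0.81527043,  0.29565885, -0.49791563, -0.02780035],
       [-0.578989  , -0.40090566,  0.70996225,  0.88017481],
       [ 0.01028943,  0.8670989 ,  0.49802975,  0.68751571],
       [ 0.        ,  0.        ,  0.        ,  1.        ]])}
{'fx': 307.0773248588873, 'fy': 307.0773248588873, 'cx': 252.90505060665956, 'cy': 191.30180792512394, 'hand_eye': array([[-6.16722583e-04,  9.44355429e-01,  3.28926197e-01,
         8.50440425e-02],
       [ 9.99999807e-01,  5.56812275e-04,  2.76334844e-04,
         7.81584065e-04],
       [ 7.78081657e-05,  3.28926304e-01, -9.44355590e-01,
        -1.20799021e-01],
       [ 0.00000000e+00,  0.00000000e+00,  0.00000000e+00,
         1.00000000e+00]])}
```

View pics/scene0.png

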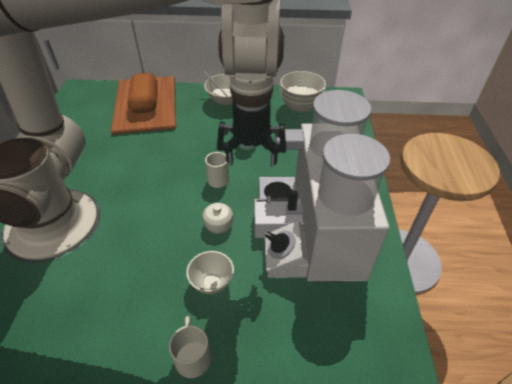

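View pics/side0.png

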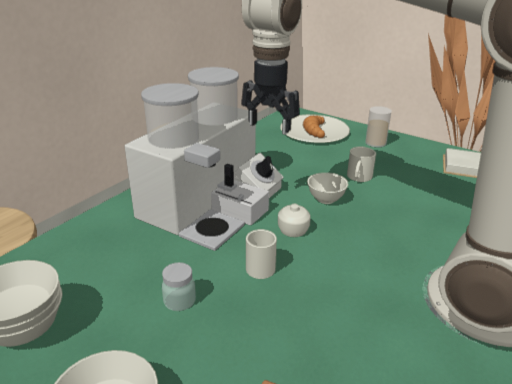

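The scene view shows the beaker at (217,170), pot (218,218), bowl (211,273), mug (189,350), slide tab near (293,200) and knob (282,242). The side view shows the pad at (212,227), jar (179,287), beaker (261,254), tab (229,177) and knob (264,169).

```bash
cat > h.py <<'E'
import numpy as np,cv2
from workcell import *
def load(n):
    z=np.load(f"pics/{n}.npz");return z['im'],z['d']
def ray(n,u,v):
    I=camera_info(n);r=np.stack([(np.asarray(u)-I['cx'])/I['fx'],-(np.asarray(v)-I['cy'])/I['fy'],-np.ones(np.shape(u))],-1)
    T=I['cam_to_world'];return T[:3,3],r@T[:3,:3].T
def plane(n,u,v,z):
    o,r=ray(n,u,v);return o+r*((z-o[2])/r[...,2])[...,None]
def cloud(n,d):
    v,u=np.mgrid[:384,:512];o,r=ray(n,u.astype(float),v.astype(float));P=o+r*d[...,None];P[d==0]=np.nan;return P
def proj(n,p):
    I=camera_info(n);T=I['cam_to_world'];c=(np.asarray(p)-T[:3,3])@T[:3,:3];return np.stack([I['cx']-I['fx']*c[...,0]/c[...,2],I['cy']+I['fy']*c[...,1]/c[...,2]],-1)
def fitcirc(xy):
    A=np.c_[2*xy,np.ones(len(xy))];s=np.linalg.lstsq(A,(xy**2).sum(1),rcond=None)[0];return s[:2],np.sqrt(s[2]+s[:2]@s[:2])
E
python3 - <<'E'
from h import *
P={}
for n in("scene","side"):
    im,d=load(n+"0");P[n]=cloud(n,d)
im,d=load("side0")
g=im.astype(int).max(2)
# pad
m=np.zeros(g.shape,np.uint8);m[213:242,192:234]=(g[213:242,192:234]<60)
k,l,s,c=cv2.connectedComponentsWithStats(m);i=1+s[1:,4].argmax();print("pad",s[i],c[i]);m=(l==i).astype(np.uint8)
ct=max(cv2.findContours(m,0,cv2.CHAIN_APPROX_NONE)[0],key=len)[:,0].astype(float)
xy=plane("side",ct[:,0],ct[:,1],.012)[:,:2];print("pad circ",fitcirc(xy),"depth z",np.nanmedian(P["side"][l==i],0))
# front face: normals from side cloud region
Q=P["side"];pts=Q[150:215,140:190].reshape(-1,3);pts=pts[~np.isnan(pts[:,0])];pts=pts[(pts[:,2]>.05)&(pts[:,2]<.19)]
for _ in range(4):
    c=np.median(pts,0);U,S,V=np.linalg.svd(pts-pts.mean(0),full_matrices=False);nn=V[2];r=(pts-pts.mean(0))@nn;print("n",nn,len(pts),r.std(),pts.mean(0));pts=pts[abs(r-np.median(r))<2*r.std()]
# beaker rim cloud: z slice
for n,(r0,r1,c0,c1),zs in(("side",(225,280,240,285),.085),("scene",(148,190,200,235),.085)):
    q=P[n][r0:r1,c0:c1].reshape(-1,3);print(n,"beaker zmax",np.nanpercentile(q[:,2],[5,50,95,99]));t=q[(q[:,2]>.02)&(q[:,2]<.075)];print(len(t),fitcirc(t[:,:2]))
for nm,n,u,v in(("tab top","side",229,167),("tab","scene",293,195),("knob","side",264,168),("knob s","scene",282,242),("jar","side",178,272),("pot","side",294,207),("pot","scene",218,209)):
    print(nm,P[n][v,u])
E
python3 - <<'E'
import cv2
a=cv2.imread('pics/side0.png')[130:250,170:300];b=cv2.imread('pics/scene0.png')[160:290,230:330]
a=cv2.resize(a,None,fx=3,fy=4.5,interpolation=3);b=cv2.resize(b,(400,540),interpolation=3)
import numpy as np
cv2.imwrite('pics/c.png',np.hstack([a,b]))
E
```

```text
pad [196 218  32  18 441] [211.59410431 226.4829932 ]
pad circ (array([0.62066934, 0.13968548]), np.float64(0.037256693214183324)) depth z [0.61903178 0.14100077 0.0124082 ]
n [ 0.33281553 -0.94294496  0.00941429] 2454 0.012597651053562841 [0.7081382  0.20200023 0.12259565]
n [ 0.25508715 -0.96678572  0.01599763] 2296 0.009752164703079842 [0.71048299 0.20499063 0.12202185]
n [ 0.18336664 -0.98299174  0.01019361] 2130 0.006863270154642397 [0.71338472 0.20768086 0.12194192]
n [ 0.12430986 -0.99223929  0.00287077] 1970 0.004202054501030177 [0.71669316 0.20977972 0.12202835]
side beaker zmax [-0.00202315  0.01429417  0.08249827  0.08525607]
878 (array([0.43574551, 0.1565983 ]), np.float64(0.055673527180051016))
scene beaker zmax [-0.00314551  0.02117351  0.27368974  0.2934673 ]
469 (array([0.4383541 , 0.18721578]), np.float64(0.030976211095001347))
tab top [0.64325636 0.03771937 0.12832155]
tab [0.65325923 0.02012779 0.12177746]
knob [ 0.6156075  -0.08082385  0.08429624]
knob s [ 0.62715055 -0.10939047  0.09822693]
jar [0.51165046 0.36955719 0.07541141]
pot [0.45627397 0.02242499 0.0703856 ]
pot [0.46230359 0.01024235 0.06858856]
```

View pics/c.png

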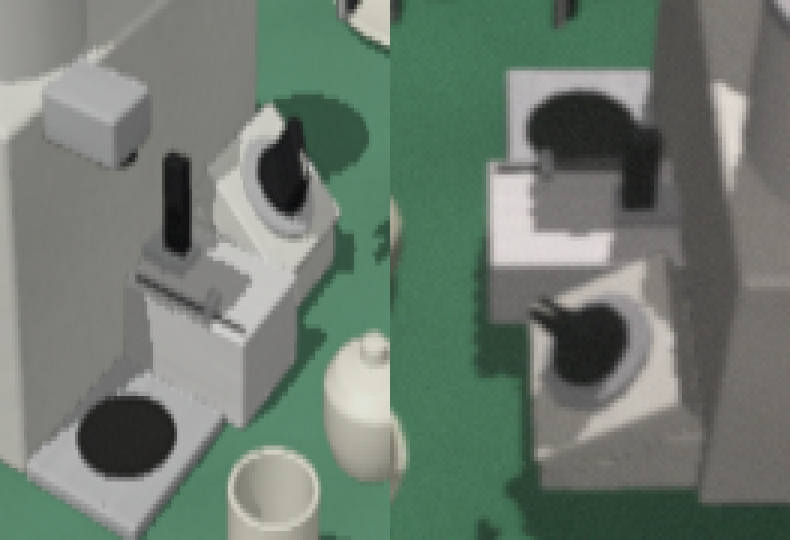

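The crop shows the slide home, the marker clip just left of it (side px ≈(241,197), scene ≈(269,199)), and the knob bar with its white line towards the robot-left. Servo moves can't command tilt directly, so I'll check what happens at the reach limit while I'm well clear.

>>> {"api": "servo_tool", "payload": {"rows": [{"offset": [0, 0.5, -0.5], "yaw": 0, "claw": 0}, {"offset": [0, 1, -1], "yaw": 0, "claw": 0}, {"offset": [0, 1, -1], "yaw": 0, "claw": 0}]}}

```text
time: 0.48
ee_pos: [0.651, 0.0, 0.354]
tcp_rot: [180.0, -0.0, 90.0]
wrist_force: [1.0, -0.3, 0.2]
opening: 0.0856
grasp_force: 0.0
```

>>> {"api": "servo_tool", "payload": {"rows": [{"offset": [0, 0.5, -0.5], "yaw": 0, "claw": 0}, {"offset": [0, 1, -1], "yaw": 0, "claw": 0}, {"offset": [0, 1, -1], "yaw": 0, "claw": 0}, {"offset": [0, 1, -1], "yaw": 0, "claw": 0}]}}

```text
time: 0.98
ee_pos: [0.598, 0.0, 0.4501]
tcp_rot: [-177.1, -0.0, 90.0]
wrist_force: [-0.3, -0.0, -0.3]
opening: 0.0851
grasp_force: 0.0
```

```bash
python3 - <<'E'
from h import *
np.set_printoptions(precision=4,suppress=True)
o=get_obs();print(o['time'],o['q'],o['ee_pos'],o['tcp_rot'])
def ransac(pts,tol=.004,ok=lambda n:True):
    rng=np.random.default_rng(0);b=None;bc=0
    for _ in range(400):
        s=pts[rng.choice(len(pts),3,False)];n=np.cross(s[1]-s[0],s[2]-s[0]);L=np.linalg.norm(n)
        if L<1e-6:continue
        n/=L
        if not ok(n):continue
        i=abs((pts-s[0])@n)<tol
        if i.sum()>bc:bc=i.sum();b=i
    p=pts[b];c=p.mean(0);n=np.linalg.svd(p-c,full_matrices=False)[2][2];return n,c,bc,len(pts),((p-c)@n).std()
S={n:cloud(n,load(n+"0")[1]) for n in("scene","side")}
A=np.concatenate([S[n].reshape(-1,3) for n in S]);A=A[~np.isnan(A[:,0])]
def box(Q,x,y,z):
    Q=Q.reshape(-1,3);Q=Q[~np.isnan(Q[:,0])];return Q[(Q[:,0]>x[0])&(Q[:,0]<x[1])&(Q[:,1]>y[0])&(Q[:,1]<y[1])&(Q[:,2]>z[0])&(Q[:,2]<z[1])]
hor=lambda ax:(lambda n:abs(n[2])<.1 and abs(n[ax])>.8)
print("front",ransac(box(S["side"],(.64,.74),(-.12,.21),(.07,.2)),ok=hor(0)))
print("leftside",ransac(box(S["side"],(.6,.85),(.17,.25),(.03,.2)),ok=hor(1)))
print("rightside scene",ransac(box(S["scene"],(.6,.9),(-.25,-.1),(.03,.2)),ok=hor(1)))
print("deck front side",ransac(box(S["side"],(.52,.6),(-.06,.1),(.015,.055)),ok=hor(0)))
print("deck leftside",ransac(box(S["side"],(.54,.68),(.03,.1),(.02,.055)),ok=hor(1)))
E
```

```text
0.975 [  0.0008  33.1552  70.7642 130.5198   0.0006  90.0019] [0.598  0.     0.4501] [-177.0893   -0.0005   89.9989]
front (array([-0.9982, -0.0598, -0.    ]), array([0.6799, 0.0621, 0.133 ]), np.int64(2923), 3722, np.float64(0.0013198068714871348))
leftside (array([ 0.068 , -0.9977, -0.0016]), array([0.7393, 0.2127, 0.1183]), np.int64(2759), 3390, np.float64(0.0014751327752422364))
rightside scene (array([-0.0574,  0.9983, -0.0012]), array([ 0.7655, -0.1479,  0.121 ]), np.int64(2982), 4302, np.float64(0.001016031863960967))
deck front side (array([-0.9991, -0.042 , -0.0049]), array([0.5569, 0.0286, 0.035 ]), np.int64(258), 446, np.float64(0.001415776971521564))
deck leftside (array([ 0.0718, -0.9974,  0.0065]), array([0.614 , 0.0701, 0.0375]), np.int64(464), 603, np.float64(0.001655206723222507))
```

>>> {"api": "servo_tool", "payload": {"rows": [{"offset": [0.4, -0.4, 0], "yaw": 0, "claw": 0}, {"offset": [0.8, -0.8, 0], "yaw": 0, "claw": 0}, {"offset": [0.8, -0.8, 0], "yaw": 0, "claw": 0}]}}

```text
time: 1.35
ee_pos: [0.5149, 0.0817, 0.4548]
tcp_rot: [-177.0, -0.0, 90.2]
wrist_force: [0.0, -0.2, 0.4]
opening: 0.0855
grasp_force: 0.0
```

```bash
cat >> h.py <<'E'
from scipy.spatial.transform import Rotation as Ro
np.set_printoptions(precision=4,suppress=True)
ex=np.array([.9981,.061]);ey=np.array([-.061,.9981]);O=np.array([.6819,.0280])
def d2w(x,y): return O+x*ex+y*ey
def w2d(p): q=np.asarray(p)[...,:2]-O;return np.stack([q@ex,q@ey],-1)
def wcam():
    o=get_obs();T=np.eye(4);T[:3,:3]=Ro.from_euler('xyz',o['tcp_rot'],degrees=True).as_matrix();T[:3,3]=o['ee_pos']
    im,d=camera("wrist");return im,d,T@camera_info("wrist")['hand_eye']
def wray(T,u,v):
    I=camera_info("wrist");r=np.stack([(np.asarray(u,float)-I['cx'])/I['fx'],-(np.asarray(v,float)-I['cy'])/I['fy'],-np.ones(np.shape(u))],-1);return T[:3,3],r@T[:3,:3].T
def wcloud(T,d):
    v,u=np.mgrid[:384,:512];o,r=wray(T,u,v);P=o+r*d[...,None];P[d==0]=np.nan;return P
def wplane(T,u,v,z):
    o,r=wray(T,u,v);return o+r*((z-o[2])/r[...,2])[...,None]
E
python3 - <<'E'
from h import *
o=get_obs();print(o['time'],o['q'],o['ee_pos'],o['tcp_rot'])
im,d,T=wcam();cv2.imwrite("pics/w1.png",im[:,:,::-1]);np.savez("pics/w1.npz",im=im,d=d,T=T)
# marker two-view
o1,r1=ray("side",241.,196.5);o2,r2=ray("scene",269.,199.)
r1/=np.linalg.norm(r1);r2/=np.linalg.norm(r2)
s=np.linalg.lstsq(np.c_[r1,-r2],o2-o1,rcond=None)[0];a=o1+s[0]*r1;b=o2+s[1]*r2
print("marker",a,b,np.linalg.norm(a-b),w2d((a+b)/2),"side@66",w2d(plane("side",241.,196.5,.066)),"scene",w2d(plane("scene",269.,199.,.066)))
# bodies by cloud in xy
P=np.concatenate([cloud(n,load(n+"0")[1]).reshape(-1,3) for n in("scene","side")])
P=P[~np.isnan(P[:,0])]
for nm,c,z in(("beaker",(.438,.187),(.015,.08)),("jar",(.51,.37),(.01,.06)),("pot",(.46,.015),(.01,.04)),):
    q=P[(np.hypot(*(P[:,:2]-c).T)<.055)&(P[:,2]>z[0])&(P[:,2]<z[1])]
    if nm=="beaker":
        e=P[(np.hypot(*(P[:,:2]-c).T)<.055)];e=e[(e[:,2]>.082)&(e[:,2]<.1)];print("rim",len(e),e.mean(0),(e.min(0)+e.max(0))/2)
    print(nm,len(q),fitcirc(q[:,:2]),np.percentile(q[:,0],[1,99]),np.percentile(q[:,1],[1,99]))
E
```

```text
1.35 [  8.7761  16.0208  46.9712 123.8956   0.4796  98.583 ] [0.5149 0.0817 0.4548] [-177.0161   -0.0343   90.1799]
marker [0.5933 0.054  0.0666] [0.594  0.0543 0.0668] 0.0008020352304899422 [-0.0865  0.0315] side@66 [-0.0863  0.0305] scene [-0.086   0.0324]
rim 190 [0.4368 0.1911 0.0841] [0.4369 0.1909 0.0846]
beaker 1557 (array([0.4367, 0.1906]), np.float64(0.03180151511356801)) [0.4043 0.4697] [0.1554 0.2252]
jar 710 (array([0.5156, 0.3692]), np.float64(0.03189791399843272)) [0.482  0.5336] [0.3346 0.403 ]
pot 447 (array([0.4587, 0.0167]), np.float64(0.040230492491306356)) [0.4182 0.4967] [-0.0255  0.0588]
```

View pics/w1.png

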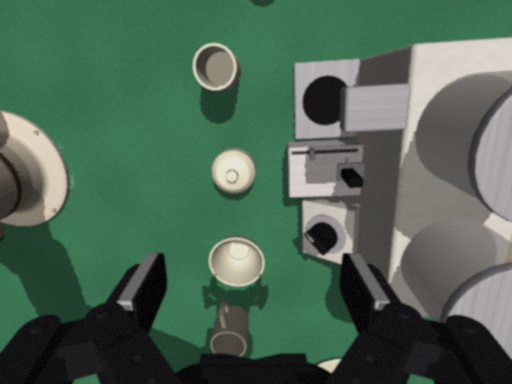

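The wrist view shows the beaker (215,67), pot (233,172), bowl (237,262), pad (325,100), clip (313,152), tab (350,175) and knob bar (322,238). The tilt gained at the joint limit persisted after moving away. I'll see if going up and back tilts it outward.

>>> {"api": "servo_tool", "payload": {"rows": [{"offset": [0, -0.3, -0.5], "yaw": 0, "claw": 0}, {"offset": [0, -0.6, -1], "yaw": 0, "claw": 0}]}}

```text
time: 1.65
ee_pos: [0.4586, 0.0787, 0.522]
tcp_rot: [-179.3, -0.4, 89.9]
wrist_force: [-1.0, 0.7, 0.5]
opening: 0.0856
grasp_force: 0.0
```

>>> {"api": "servo_tool", "payload": {"rows": [{"offset": [0, -0.3, -0.5], "yaw": 0, "claw": 0}, {"offset": [0, -0.6, -1], "yaw": 0, "claw": 0}]}}

```text
time: 1.9
ee_pos: [0.3995, 0.077, 0.5514]
tcp_rot: [177.8, -1.0, 89.9]
wrist_force: [-0.1, -0.2, -0.4]
opening: 0.0853
grasp_force: 0.0
```

```bash
python3 -c "
from h import *
o=get_obs();print(o['time'],o['q'],o['ee_pos'],o['tcp_rot'])"
```

```text
1.9 [ 10.5799   4.7034  47.6074 130.5184   0.5184 100.6649] [0.3995 0.077  0.5514] [177.7513  -0.9504  89.9445]
```

It works: with joint 4 at its limit the tool now tilts outward. I'll keep going, closer to the dispenser's azimuth.

>>> {"api": "servo_tool", "payload": {"rows": [{"offset": [-0.2, -0.4, -0.6], "yaw": 0, "claw": 0}, {"offset": [-0.4, -0.8, -1], "yaw": 0, "claw": 0}, {"offset": [-0.4, -0.8, -1], "yaw": 0, "claw": 0}]}}

```text
time: 2.28
ee_pos: [0.3264, 0.0391, 0.572]
tcp_rot: [174.4, -1.3, 89.9]
wrist_force: [0.7, 0.8, -0.1]
opening: 0.0854
grasp_force: 0.0
```

>>> {"api": "servo_tool", "payload": {"rows": [{"offset": [0, -0.1, -0.6], "yaw": 0, "claw": 0}, {"offset": [0, -0.1, -1], "yaw": 0, "claw": 0}, {"offset": [0, -0.1, -1], "yaw": 0, "claw": 0}]}}

```text
time: 2.65
ee_pos: [0.3182, 0.0402, 0.5931]
tcp_rot: [171.0, -1.7, 90.1]
wrist_force: [-0.5, 0.9, -0.8]
opening: 0.0858
grasp_force: 0.0
```

```bash
python3 -c "
from h import *
o=get_obs();print(o['time'],o['q'],o['ee_pos'],o['tcp_rot'])"
```

```text
2.65 [  6.6729  -7.2086  42.3811 130.46     0.6494  96.7692] [0.3182 0.0402 0.5931] [171.0069  -1.7085  90.0899]
```

>>> {"api": "servo_tool", "payload": {"rows": [{"offset": [-0.1, 0, -1], "yaw": 0, "claw": 0}, {"offset": [-0.1, 0, -1], "yaw": 0, "claw": 0}]}}

```text
time: 2.9
ee_pos: [0.3128, 0.0305, 0.6147]
tcp_rot: [167.6, -2.0, 90.1]
wrist_force: [0.3, -0.3, 0.4]
opening: 0.0854
grasp_force: 0.0
```

>>> {"api": "servo_tool", "payload": {"rows": [{"offset": [0, -1, -1], "yaw": 0, "claw": 0}, {"offset": [0, -1, -1], "yaw": 0, "claw": 0}]}}

```text
time: 3.15
ee_pos: [0.2363, 0.0313, 0.6158]
tcp_rot: [164.8, -2.3, 90.2]
wrist_force: [0.2, -0.5, 0.8]
opening: 0.0854
grasp_force: 0.0
```

>>> {"api": "servo_tool", "payload": {"rows": [{"offset": [0, 0.6, -1], "yaw": 0, "claw": 0}, {"offset": [0, 0.6, -1], "yaw": 0, "claw": 0}]}}

```text
time: 3.4
ee_pos: [0.2785, 0.0305, 0.6487]
tcp_rot: [161.6, -2.6, 90.3]
wrist_force: [-0.2, -0.9, -1.0]
opening: 0.0853
grasp_force: 0.0
```

```bash
python3 -c "
from h import *
o=get_obs();print(o['time'],o['q'],o['ee_pos'],o['tcp_rot'])"
```

```text
3.4 [  5.4797 -11.7816  47.2488 130.4343   0.8284  95.7313] [0.2785 0.0305 0.6487] [161.5631  -2.6068  90.3072]
```

>>> {"api": "servo_tool", "payload": {"rows": [{"offset": [0, 0.6, -1], "yaw": 0, "claw": 0}]}}

```text
time: 3.52
ee_pos: [0.2987, 0.0295, 0.6677]
tcp_rot: [159.2, -2.8, 90.4]
wrist_force: [0.0, 0.4, 0.3]
opening: 0.0853
grasp_force: 0.0
```

>>> {"api": "servo_tool", "payload": {"rows": [{"offset": [0, 0.6, -1], "yaw": 0, "claw": 0}, {"offset": [0, 0.6, -1], "yaw": 0, "claw": 0}]}}

```text
time: 3.78
ee_pos: [0.3218, 0.0273, 0.692]
tcp_rot: [155.9, -3.0, 90.4]
wrist_force: [-0.3, -0.5, 0.0]
opening: 0.0855
grasp_force: 0.0
```

>>> {"api": "servo_tool", "payload": {"rows": [{"offset": [0, 0.3, -1], "yaw": 0, "claw": 0}, {"offset": [0, 0.3, -1], "yaw": 0, "claw": 0}]}}

```text
time: 4.03
ee_pos: [0.3137, 0.0249, 0.7128]
tcp_rot: [152.5, -3.2, 90.5]
wrist_force: [0.6, -0.4, -0.1]
opening: 0.0858
grasp_force: 0.0
```

>>> {"api": "servo_tool", "payload": {"rows": [{"offset": [0, 0.3, -1], "yaw": 0, "claw": 0}, {"offset": [0, 0.3, -1], "yaw": 0, "claw": 0}]}}

```text
time: 4.28
ee_pos: [0.3019, 0.0227, 0.7324]
tcp_rot: [149.2, -3.3, 90.6]
wrist_force: [-0.5, 0.1, -0.1]
opening: 0.085
grasp_force: 0.0
```

```bash
python3 -c "
from h import *
o=get_obs();print(o['time'],o['q'],o['ee_pos'],o['tcp_rot'])"
```

```text
4.275 [  2.7445  -5.1588  66.2504 130.4818   1.7826  93.5379] [0.3019 0.0227 0.7324] [149.1896  -3.345   90.6218]
```

>>> {"api": "servo_tool", "payload": {"rows": [{"offset": [0, 0.6, -1], "yaw": 0, "claw": 0}, {"offset": [0, 0.6, -1], "yaw": 0, "claw": 0}]}}

```text
time: 4.53
ee_pos: [0.3052, 0.02, 0.7505]
tcp_rot: [146.2, -3.5, 90.7]
wrist_force: [1.4, -0.3, 0.8]
opening: 0.0855
grasp_force: 0.0
```

```bash
python3 -c "
from h import *
o=get_obs();print(o['time'],o['q'],o['ee_pos'],o['tcp_rot'])
R=Ro.from_euler('xyz',o['tcp_rot'],degrees=True).as_matrix();print(R, np.degrees(np.arctan2(R[1,2],R[0,2])),np.degrees(np.arccos(-R[2,2])))
print(np.degrees(np.arctan2(ex[1],ex[0])))"
```

```text
4.525 [  1.81    -3.6188  70.7092 130.4651   2.2597  92.8517] [0.3052 0.02   0.7505] [146.227   -3.464   90.6982]
[[-0.0122  0.8316  0.5553]
 [ 0.9981 -0.0235  0.057 ]
 [ 0.0604  0.5549 -0.8297]] 5.860792558128634 33.929245514059154
3.497345695531364
```

>>> {"api": "servo_tool", "payload": {"rows": [{"offset": [0.2, -0.1, 0.4], "yaw": -0.06, "claw": 0}, {"offset": [0.4, -0.3, 0.7], "yaw": -0.12, "claw": 0}, {"offset": [0.6, -0.5, 1], "yaw": -0.18, "claw": 0}, {"offset": [0.8, -0.7, 1], "yaw": -0.24, "claw": 0}, {"offset": [1, -0.9, 1], "yaw": -0.3, "claw": 0}, {"offset": [1, -1, 1], "yaw": -0.36, "claw": 0}, {"offset": [1, -1, 1], "yaw": -0.42, "claw": 0}, {"offset": [1, -1, 1], "yaw": -0.48, "claw": 0}, {"offset": [1, -1, 1], "yaw": -0.533, "claw": 0}]}}

```text
time: 5.65
ee_pos: [0.2764, 0.128, 0.6168]
tcp_rot: [174.7, 33.4, 176.2]
wrist_force: [-0.5, -0.5, -0.2]
opening: 0.0853
grasp_force: 0.0
```

```bash
cat >> h.py <<'E'
def off(target,back=0,dz=0):
    o=get_obs();R=Ro.from_euler('xyz',o['tcp_rot'],degrees=True).as_matrix()
    t=np.asarray(target,float)-R[:,2]*(.003+back);print("t",round(o['time'],2),"ee",o['ee_pos'],"rot",o['tcp_rot'],"F",o['wrist_force'],"off/0.1:",(t-o['ee_pos'])@R/.1);return R
E
python3 -c "
from h import *
print(off([.4367,.1908,.05],.1));print(get_obs()['q'])
import workcell;print([n for n in dir(workcell) if 'tip' in n.lower() or 'ext' in n.lower()])"
```

```text
t 5.65 ee [0.2764 0.128  0.6168] rot [174.6753  33.4413 176.1576] F [-0.5071 -0.4782 -0.1928] off/0.1: [1.8238 0.2121 4.6022]
[[-0.8326  0.0157  0.5537]
 [ 0.0559  0.9969  0.0558]
 [-0.5511  0.0774 -0.8309]]
[ 40.9214 -27.1378  24.2764 112.7111 -18.6933  38.3405]
['tip_extent']
```

>>> {"api": "servo_tool", "payload": {"rows": [{"offset": [0.2, 0.05, 0.5], "yaw": -0.044, "claw": 0}, {"offset": [0.6, 0.1, 1], "yaw": -0.044, "claw": 0}, {"offset": [0.6, 0.1, 1], "yaw": -0.044, "claw": 0}]}}

```text
time: 6.02
ee_pos: [0.2817, 0.1475, 0.4957]
tcp_rot: [-179.9, 33.4, -174.5]
wrist_force: [0.1, -1.0, 1.4]
opening: 0.086
grasp_force: 0.0
```

>>> {"api": "servo_tool", "payload": {"rows": [{"offset": [0.3, 0.05, 0.5], "yaw": 0, "claw": 0}, {"offset": [0.6, 0.1, 1], "yaw": 0, "claw": 0}, {"offset": [0.6, 0.1, 1], "yaw": 0, "claw": 0}]}}

```text
time: 6.4
ee_pos: [0.2869, 0.1581, 0.3854]
tcp_rot: [179.8, 33.8, -174.7]
wrist_force: [-0.4, -0.6, 1.2]
opening: 0.0855
grasp_force: 0.0
```

>>> {"api": "servo_tool", "payload": {"rows": [{"offset": [0.2, 0, 0.5], "yaw": 0, "claw": 0}, {"offset": [0.4, 0, 1], "yaw": 0, "claw": 0}, {"offset": [0.4, 0, 1], "yaw": 0, "claw": 0}]}}

```text
time: 6.78
ee_pos: [0.3173, 0.1706, 0.2887]
tcp_rot: [-179.9, 33.4, -174.9]
wrist_force: [-0.5, -0.4, 0.9]
opening: 0.0853
grasp_force: 0.0
```

```bash
python3 -c "
from h import *
print(tip_extent,off([.4367,.1908,.05],.1));print(get_obs()['q'])
im,d,T=wcam();cv2.imwrite('pics/w2.png',im[:,:,::-1]);np.savez('pics/w2.npz',im=im,d=d,T=T)
P=wcloud(T,d).reshape(-1,3);P=P[~np.isnan(P[:,0])]
e=P[(np.hypot(*(P[:,:2]-[.4367,.1908]).T)<.05)];r=e[(e[:,2]>.081)&(e[:,2]<.095)];print(len(r),(r.min(0)+r.max(0))/2,np.ptp(r,0),r[:,:].mean(0))
r=e[(e[:,2]>.01)&(e[:,2]<.075)];print(fitcirc(r[:,:2]))
"
```

```text
t 6.78 ee [0.3173 0.1706 0.2887] rot [-179.9105   33.3829 -174.9113] F [-0.4693 -0.41    0.8915] off/0.1: [0.305  0.0991 1.6275]
0.022 [[-0.8317 -0.0878  0.5482]
 [-0.0741  0.9961  0.0472]
 [-0.5502 -0.0013 -0.835 ]]
[ 42.4287 -48.3155 -30.0588  80.6577 -19.5714  32.5154]
625 [0.4375 0.1909 0.084 ] [0.0663 0.0651 0.0059] [0.4346 0.1905 0.0843]
(array([0.436 , 0.1907]), np.float64(0.030861661091723988))
```

View pics/w2.png

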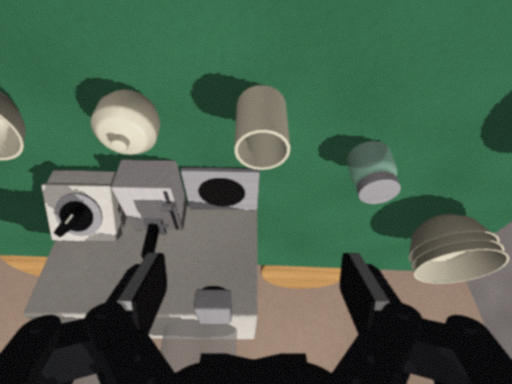

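The wrist view shows the beaker upright at (263,130) with its rim at (263,149), plus pot, jar, pad, clip (168,208) and knob (72,215) — all consistent.

>>> {"api": "servo_tool", "payload": {"rows": [{"offset": [0.2, 0.05, 0.4], "yaw": 0, "claw": 0}, {"offset": [0.3, 0.1, 0.8], "yaw": 0, "claw": 0}, {"offset": [0.3, 0.1, 0.8], "yaw": 0, "claw": 0}]}}

```text
time: 7.2
ee_pos: [0.337, 0.185, 0.206]
tcp_rot: [-179.8, 33.2, -174.9]
wrist_force: [0.2, -1.3, 0.6]
opening: 0.0854
grasp_force: 0.0
```

>>> {"api": "servo_tool", "payload": {"rows": [{"offset": [0, 0, 0.4], "yaw": 0, "claw": 0}, {"offset": [0, 0, 0.8], "yaw": 0, "claw": 0}, {"offset": [0, 0, 0.8], "yaw": 0, "claw": 0}]}}

```text
time: 7.58
ee_pos: [0.3812, 0.1884, 0.139]
tcp_rot: [-179.7, 33.2, -174.9]
wrist_force: [-0.3, -0.8, 0.9]
opening: 0.0854
grasp_force: 0.0
```

```bash
python3 -c "
from h import *
off([.437,.1908,.05],0);print(get_obs()['q'])"
```

```text
t 7.58 ee [0.3812 0.1884 0.139 ] rot [-179.7429   33.2056 -174.9312] F [-0.323  -0.7807  0.8808] off/0.1: [ 0.02   -0.0209  1.0203]
[ 36.6664 -44.2768 -45.565   59.6956 -16.9034  27.2704]
```

>>> {"api": "servo_tool", "payload": {"rows": [{"offset": [0.02, -0.02, 0.4], "yaw": 0, "claw": 0}, {"offset": [0.02, -0.02, 0.8], "yaw": 0, "claw": 0}, {"offset": [0.02, -0.02, 1], "yaw": 0, "claw": 0}, {"offset": [0.02, -0.02, 1], "yaw": 0, "claw": 0}]}}

```text
time: 8.07
ee_pos: [0.4344, 0.1914, 0.0545]
tcp_rot: [-179.8, 33.2, -174.9]
wrist_force: [-0.4, 0.1, 0.8]
opening: 0.0855
grasp_force: 0.0
```

>>> {"api": "servo_tool", "payload": {"rows": [{"offset": [0, 0, 0], "yaw": 0, "claw": 0.3}, {"offset": [0, 0, 0], "yaw": 0, "claw": 0.6}, {"offset": [0, 0, 0], "yaw": 0, "claw": 0.6}, {"offset": [0, 0, 0], "yaw": 0, "claw": 0.6}, {"offset": [0, 0, 0], "yaw": 0, "claw": 0.6}], "squeeze": 35}}

```text
time: 8.7
ee_pos: [0.4343, 0.1917, 0.0551]
tcp_rot: [-179.9, 33.4, -174.9]
wrist_force: [-2.4, 0.4, 7.1]
opening: 0.0653
grasp_force: 39.9
```

```bash
python3 -c "
from h import *
off([.437,.1908,.05],0);print(get_obs()['q'],d2w(-.055,.115))"
```

```text
t 8.7 ee [0.4343 0.1917 0.0551] rot [-179.8503   33.4247 -174.8904] F [-2.3802  0.4127  7.1345] off/0.1: [ 0.0067 -0.0112  0.0266]
[ 31.7538 -35.0969 -50.6986  43.9212 -14.4395  22.7361] [0.62   0.1394]
```

>>> {"api": "servo_tool", "payload": {"rows": [{"offset": [-0.1, 0, -0.15], "yaw": 0, "claw": 0.6}, {"offset": [-0.18, 0, -0.27], "yaw": 0, "claw": 0.6}, {"offset": [-0.4, -0.1, -0.15], "yaw": 0, "claw": 0.6}, {"offset": [-0.65, -0.2, 0.05], "yaw": 0, "claw": 0.6}, {"offset": [-0.91, -0.33, 0.21], "yaw": 0, "claw": 0.6}, {"offset": [-0.91, -0.33, 0.21], "yaw": 0, "claw": 0.6}]}}

```text
time: 9.45
ee_pos: [0.5247, 0.1649, 0.0847]
tcp_rot: [-179.7, 33.2, -174.9]
wrist_force: [-0.6, 0.4, -1.6]
opening: 0.0656
grasp_force: 40.1
```

```bash
python3 -c "
from h import *
for p in ([.58,.152,.082],[.6176,.1405,.078],[.6176,.1405,.068]):
    R=off(p);print(R[:,2]*.003/.1)
print(get_obs()['q'])
im,d=camera('side');cv2.imwrite('pics/s2.png',im[:,:,::-1]);P=cloud('side',d).reshape(-1,3);P=P[~np.isnan(P[:,0])]
c=get_obs()['ee_pos'][:2]
e=P[(np.hypot(*(P[:,:2]-c).T)<.06)]
r=e[(e[:,2]>.05)&(e[:,2]<.13)];print(np.percentile(r,[1,99],axis=0))
"
```

```text
t 9.45 ee [0.5247 0.1649 0.0847] rot [-179.7162   33.1732 -174.9377] F [-0.6107  0.4371 -1.6434] off/0.1: [-0.4367 -0.1762  0.288 ]
[ 0.0164  0.0013 -0.0251]
t 9.45 ee [0.5247 0.1649 0.0847] rot [-179.7162   33.1732 -174.9377] F [-0.6107  0.4371 -1.6434] off/0.1: [-0.7198 -0.3228  0.5216]
[ 0.0164  0.0013 -0.0251]
t 9.45 ee [0.5247 0.1649 0.0847] rot [-179.7162   33.1732 -174.9377] F [-0.6107  0.4371 -1.6434] off/0.1: [-0.6651 -0.3223  0.6053]
[ 0.0164  0.0013 -0.0251]
[ 21.9357 -24.2153 -41.075   41.1823  -9.4135  14.2568]
[[0.4778 0.1382 0.0507]
 [0.5588 0.2132 0.127 ]]
```

View pics/s2.png

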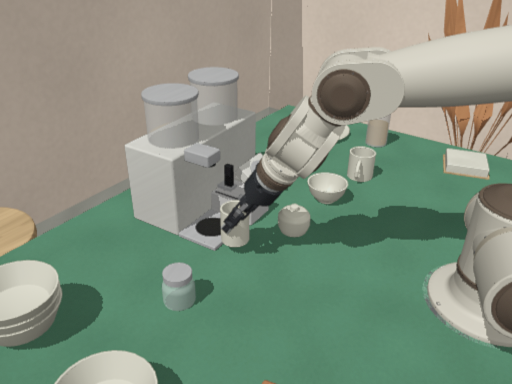

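The side view shows the beaker held upright at (236,222), just short of the pad.

>>> {"api": "servo_tool", "payload": {"rows": [{"offset": [-0.3, -0.12, 0.2], "yaw": 0, "claw": 0.6}, {"offset": [-0.55, -0.24, 0.4], "yaw": 0, "claw": 0.6}, {"offset": [-0.72, -0.32, 0.55], "yaw": 0, "claw": 0.6}, {"offset": [-0.69, -0.32, 0.6], "yaw": 0, "claw": 0.6}, {"offset": [-0.665, -0.32, 0.635], "yaw": 0, "claw": 0.6}, {"offset": [-0.665, -0.32, 0.635], "yaw": 0, "claw": 0.6}, {"offset": [-0.665, -0.32, 0.635], "yaw": 0, "claw": 0.6}]}}

```text
time: 10.38
ee_pos: [0.6156, 0.142, 0.0672]
tcp_rot: [-179.7, 33.2, -174.8]
wrist_force: [-3.7, 0.9, 2.5]
opening: 0.0654
grasp_force: 40.5
```

```bash
python3 -c "
from h import *
off([.6176,.1405,.067])
o=get_obs();im,d=camera('side');P=cloud('side',d).reshape(-1,3);P=P[~np.isnan(P[:,0])]
c=[.62,.14];e=P[(np.hypot(*(P[:,:2]-c).T)<.045)]
r=e[(e[:,2]>.092)&(e[:,2]<.102)];print(len(r),np.percentile(r,[1,99],axis=0),fitcirc(r[:,:2]))
r=e[(e[:,2]>.02)&(e[:,2]<.06)];print(len(r),fitcirc(r[:,:2]))
cv2.imwrite('pics/s3.png',cv2.resize(im[130:260,160:300,::-1],None,fx=4,fy=4))
"
```

```text
t 10.38 ee [0.6156 0.142  0.0672] rot [-179.726    33.1509 -174.7938] F [-3.7448  0.9425  2.4819] off/0.1: [-0.0144 -0.0167 -0.0175]
60 [[0.5881 0.1157 0.0924]
 [0.6513 0.1749 0.0982]] (array([0.6185, 0.1431]), np.float64(0.030787367163566462))
339 (array([0.6182, 0.1444]), np.float64(0.031045842050474448))
```

View pics/s3.png

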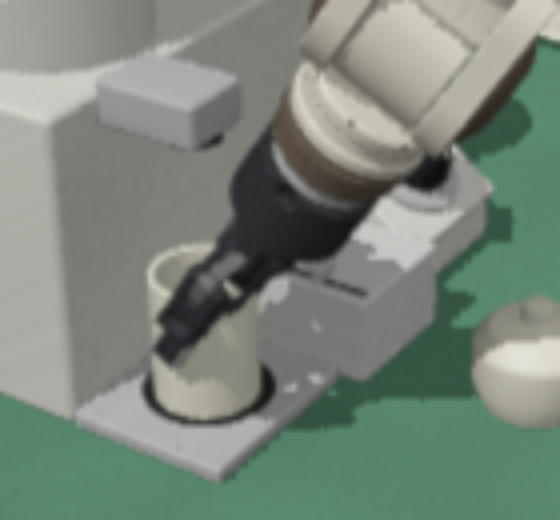

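The beaker stands inside the pad circle, about 2–3 mm off centre towards the robot and left. I'll nudge it, set it down and release.

>>> {"api": "servo_tool", "payload": {"rows": [{"offset": [-0.03, -0.022, -0.015], "yaw": 0, "claw": 0.6}, {"offset": [-0.03, -0.025, -0.01], "yaw": 0, "claw": 0.6}, {"offset": [-0.018, -0.025, 0.01], "yaw": 0, "claw": 0.6}, {"offset": [-0.015, -0.025, 0.012], "yaw": 0, "claw": 0.6}, {"offset": [-0.015, -0.025, 0.012], "yaw": 0, "claw": 0.6}]}}

```text
time: 11.05
ee_pos: [0.6187, 0.1391, 0.0672]
tcp_rot: [-179.7, 33.2, -174.9]
wrist_force: [-1.4, -1.1, 2.0]
opening: 0.0651
grasp_force: 40.4
```

>>> {"api": "servo_tool", "payload": {"rows": [{"offset": [0, 0, 0], "yaw": 0, "claw": 0.2}, {"offset": [0, 0, 0], "yaw": 0, "claw": 0}, {"offset": [0, 0, 0], "yaw": 0, "claw": 0}, {"offset": [0, 0, 0], "yaw": 0, "claw": 0}]}}

```text
time: 11.55
ee_pos: [0.6183, 0.1392, 0.0666]
tcp_rot: [-179.7, 33.1, -174.8]
wrist_force: [0.9, 0.4, -0.6]
opening: 0.0853
grasp_force: 0.0
```

```bash
python3 -c "
from h import *
off([.6176,.1405,.067])
o=get_obs();im,d=camera('side');P=cloud('side',d).reshape(-1,3);P=P[~np.isnan(P[:,0])]
c=[.62,.14];e=P[(np.hypot(*(P[:,:2]-c).T)<.045)]
r=e[(e[:,2]>.092)&(e[:,2]<.102)];print(len(r),np.percentile(r,[1,99],axis=0),fitcirc(r[:,:2]))
r=e[(e[:,2]>.02)&(e[:,2]<.06)];print(len(r),fitcirc(r[:,:2]))
"
```

```text
t 11.55 ee [0.6183 0.1392 0.0666] rot [-179.7072   33.1276 -174.8305] F [ 0.9293  0.3712 -0.5974] off/0.1: [ 0.0025  0.014  -0.0363]
59 [[0.5896 0.1152 0.0921]
 [0.6541 0.1715 0.0977]] (array([0.6212, 0.1404]), np.float64(0.030690494183623882))
324 (array([0.6209, 0.1405]), np.float64(0.03137801534359385))
```

>>> {"api": "servo_tool", "payload": {"rows": [{"offset": [0, 0, -0.4], "yaw": 0, "claw": 0}, {"offset": [0, 0, -0.8], "yaw": 0, "claw": 0}, {"offset": [0, 0, -1], "yaw": 0, "claw": 0}]}}

```text
time: 11.98
ee_pos: [0.5637, 0.1348, 0.153]
tcp_rot: [-179.7, 33.3, -174.8]
wrist_force: [0.5, 0.4, -0.4]
opening: 0.0856
grasp_force: 0.0
```

```bash
python3 - <<'E'
from h import *
im,d=load("scene0");a=[(cloud("scene",d),im)];im,d=load("side0");a.append((cloud("side",d),im))
for k in("w1","w2"):
    z=np.load(f"pics/{k}.npz");a.append((wcloud(z['T'],z['d']),z['im']))
th=.61
for P,im in a:
    P=P.reshape(-1,3);g=im.reshape(-1,3).astype(int).max(1);k=~np.isnan(P[:,0]);P=P[k];g=g[k]
    D=np.c_[w2d(P),P[:,2]]
    b=(D[:,0]>-.115)&(D[:,0]<0)&(D[:,1]>-.17)&(D[:,1]<-.06)&(D[:,2]>.02)&(D[:,2]<.16);D=D[b];g=g[b]
    n=np.array([-np.sin(th),0,np.cos(th)]);u=np.array([np.cos(th),0,np.sin(th)])  # u up slope
    h=D@n;bright=g>110
    hist,ed=np.histogram(h[bright],bins=np.arange(.0,.14,.002));h0=ed[hist.argmax()]+.001
    pan=bright&(abs(h-h0)<.004);N=D[pan];c=N.mean(0);nn=np.linalg.svd(N-c,full_matrices=False)[2][2];nn*=np.sign(nn[2])
    s=D@u
    top=(g<70)&(h-h0>.008)
    disc=(g<70)&(abs(h-h0-.014)<.005)
    bar=(g<80)&(h-h0>.03)
    print("pan",pan.sum(),"h0",h0,"n",nn,"slope range",np.percentile(s[pan],[1,99]),"y",np.percentile(D[pan,1],[1,99]))
    for nm,m in(("disc",disc),("bar",bar)):
        if m.sum()>8:
            X=np.c_[s[m],D[m,1]];v=np.linalg.svd(X-X.mean(0),full_matrices=False)
            print(" ",nm,m.sum(),"mean s,y",X.mean(0),"mid",(X.min(0)+X.max(0))/2,"ext",np.ptp(X,0),"dir",v[2][0],v[1])
print(off([.6,-.1,.2]))
E
```

```text
pan 698 h0 0.08700000000000001 n [-0.5733  0.0018  0.8193] slope range [-0.061   0.0373] y [-0.1697 -0.0628]
  disc 167 mean s,y [-0.0109 -0.1237] mid [-0.0121 -0.1173] ext [0.0497 0.0495] dir [0.9405 0.3399] [0.1893 0.1614]
  bar 105 mean s,y [-0.0066 -0.1227] mid [ 0.0265 -0.1109] ext [0.1171 0.0564] dir [-0.9287  0.3708] [0.1567 0.0906]
pan 500 h0 0.08700000000000001 n [-0.5711 -0.0021  0.8209] slope range [-0.0617  0.0615] y [-0.1669 -0.0613]
  disc 94 mean s,y [-0.01   -0.1014] mid [-0.0126 -0.1043] ext [0.0466 0.0365] dir [-0.956   0.2933] [0.1354 0.0866]
  bar 95 mean s,y [-0.012  -0.1087] mid [-0.0121 -0.1089] ext [0.043  0.0404] dir [-0.7606  0.6493] [0.1519 0.0387]
pan 1406 h0 0.089 n [-0.5716  0.0021  0.8205] slope range [-0.0606  0.0372] y [-0.1663 -0.0605]
  disc 289 mean s,y [-0.0005 -0.1042] mid [ 0.0234 -0.1147] ext [0.101  0.0532] dir [ 0.9033 -0.4291] [0.3109 0.1261]
  bar 401 mean s,y [ 0.0269 -0.1046] mid [ 0.0303 -0.0946] ext [0.1216 0.0684] dir [-0.9837 -0.1801] [0.9509 0.2959]
pan 2197 h0 0.08700000000000001 n [-0.5712  0.0003  0.8208] slope range [-0.0613  0.062 ] y [-0.168  -0.0603]
  disc 479 mean s,y [-0.015  -0.1095] mid [-0.0132 -0.1135] ext [0.0494 0.0501] dir [0.7398 0.6728] [0.3337 0.2742]
  bar 286 mean s,y [-0.0154 -0.1096] mid [-0.0141 -0.1123] ext [0.0399 0.0364] dir [ 0.7749 -0.6321] [0.2452 0.0712]
t 11.97 ee [0.5637 0.1348 0.153 ] rot [-179.7432   33.29   -174.8447] F [ 0.5238  0.4283 -0.364 ] off/0.1: [-0.3841 -2.373  -0.3298]
[[-0.8325 -0.0874  0.5471]
 [-0.0751  0.9962  0.0449]
 [-0.5489 -0.0037 -0.8359]]
```

Four views agree: the panel plane fits the given slope, the knob axis is at dispenser (s −12.5 mm, y −115 mm), and the bar sits about 39° clockwise (≈0.69 rad). Moving in above it, pre-rotated to match.

>>> {"api": "servo_tool", "payload": {"rows": [{"offset": [0.02, -0.4, -0.04], "yaw": 0, "claw": 0}, {"offset": [0.04, -0.9, -0.07], "yaw": 0, "claw": 0}]}}

```text
time: 12.22
ee_pos: [0.5645, 0.0444, 0.1553]
tcp_rot: [-179.7, 33.2, -174.7]
wrist_force: [1.5, 0.4, -0.1]
opening: 0.0858
grasp_force: 0.0
```

>>> {"api": "servo_tool", "payload": {"rows": [{"offset": [0.02, -0.4, -0.04], "yaw": 0.06, "claw": 0}, {"offset": [0.04, -0.9, -0.07], "yaw": 0.12, "claw": 0}, {"offset": [0.04, -0.9, -0.07], "yaw": 0.18, "claw": 0}, {"offset": [0.04, -0.9, -0.07], "yaw": 0.228, "claw": 0}, {"offset": [0.04, -0.9, -0.07], "yaw": 0.228, "claw": 0}]}}

```text
time: 12.85
ee_pos: [0.5652, -0.046, 0.1586]
tcp_rot: [157.0, 24.6, 139.0]
wrist_force: [-0.1, -0.3, 0.6]
opening: 0.0856
grasp_force: 0.0
```

```bash
python3 - <<'E'
from h import *
G=np.r_[d2w(-.0813,-.115),.0945];print(G)
R=off(G,.0);off(G,.08);print(get_obs()['q'])
im,d,T=wcam();cv2.imwrite("pics/w3.png",im[:,:,::-1]);np.savez('pics/w3.npz',im=im,d=d,T=T)
th=.61;n=np.array([-np.sin(th),0,np.cos(th)]);u=np.array([np.cos(th),0,np.sin(th)])
P=wcloud(T,d).reshape(-1,3);g=im.reshape(-1,3).astype(int).max(1);k=~np.isnan(P[:,0]);P=P[k];g=g[k]
D=np.c_[w2d(P),P[:,2]];b=(D[:,0]>-.115)&(D[:,0]<-.02)&(abs(D[:,1]+.115)<.035);D=D[b];g=g[b];h=D@n-.087;s=D@u
for lo,hi in((.01,.019),(.04,.048),(.03,.048)):
    m=(g<90)&(h>lo)&(h<hi);X=np.c_[s[m],D[m,1]]
    if m.sum()>9:
        v=np.linalg.svd(X-X.mean(0),full_matrices=False)[2];pr=(X-X.mean(0))@v.T
        print(m.sum(),X.mean(0),(X.min(0)+X.max(0))/2,np.ptp(X,0),v[0],np.ptp(pr,0),X.mean(0)+(pr.min(0)+pr.max(0))/2@v, 'h',np.percentile(h[m],[5,95]))
yb=R[:,1];yd=np.r_[yb[:2]@ex,yb[:2]@ey,yb[2]];print("tool y in (s,y):",yd@u,yd[1],yd@n)
E
```

```text
[ 0.6078 -0.0917  0.0945]
t 12.85 ee [ 0.5652 -0.046   0.1586] rot [157.0104  24.5506 139.01  ] F [-0.1375 -0.3423  0.5707] off/0.1: [-0.2987 -0.389   0.7184]
t 12.85 ee [ 0.5652 -0.046   0.1586] rot [157.0104  24.5506 139.01  ] F [-0.1375 -0.3423  0.5707] off/0.1: [-0.2987 -0.389  -0.0816]
[ -7.7725 -23.8684 -32.6695  48.6745   6.7309  30.1159]
1787 [-0.0133 -0.1094] [-0.0123 -0.1137] [0.0513 0.0509] [0.7437 0.6685] [0.0516 0.0482] [-0.0134 -0.1128] h [0.0128 0.0161]
1101 [-0.013  -0.1123] [-0.0131 -0.1124] [0.0421 0.0375] [ 0.7613 -0.6484] [0.0474 0.0142] [-0.013  -0.1131] h [0.0418 0.0457]
1314 [-0.014  -0.1107] [-0.013  -0.1124] [0.0423 0.0375] [ 0.762  -0.6475] [0.0476 0.0143] [-0.013 -0.113] h [0.0332 0.0456]
tool y in (s,y): 0.6373574884190979 0.7704314778490914 -0.012037216411183107
```

View pics/w3.png

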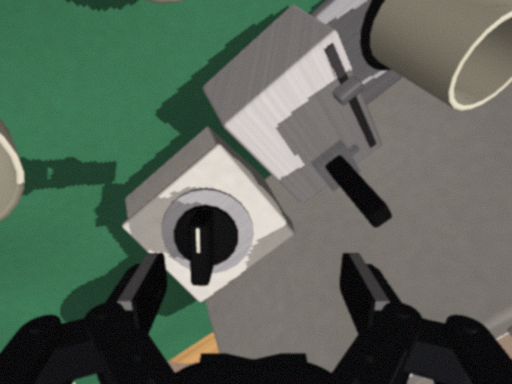

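The wrist view shows the knob centred at (205,235), with its white line on the robot end. The bar lies along the gripper's mid-line, square to the closing axis. Descending and gripping.

>>> {"api": "servo_tool", "payload": {"rows": [{"offset": [-0.15, -0.2, 0], "yaw": 0, "claw": 0}, {"offset": [-0.29, -0.38, 0.1], "yaw": 0, "claw": 0}, {"offset": [-0.29, -0.38, 0.4], "yaw": 0, "claw": 0.2}, {"offset": [-0.29, -0.38, 0.65], "yaw": 0, "claw": 0.3}, {"offset": [-0.29, -0.38, 0.71], "yaw": 0, "claw": 0.4}, {"offset": [-0.29, -0.38, 0.71], "yaw": 0, "claw": 0.5}, {"offset": [-0.29, -0.38, 0.71], "yaw": 0, "claw": 1}, {"offset": [-0.29, -0.38, 0.71], "yaw": 0, "claw": 1}, {"offset": [-0.29, -0.38, 0.71], "yaw": 0, "claw": 1}, {"offset": [-0.29, -0.38, 0.71], "yaw": 0, "claw": 1}], "squeeze": 40}}

```text
time: 14.15
ee_pos: [0.6055, -0.091, 0.0989]
tcp_rot: [157.0, 24.6, 138.9]
wrist_force: [-5.8, -2.3, 4.7]
opening: 0.0136
grasp_force: 39.4
```

```bash
python3 - <<'E'
from h import *
R=off(np.r_[d2w(-.0816,-.1133),.0942]);print(get_obs()['torque']@R,get_obs()['opening'],get_obs()['grasp_force'])
E
```

```text
t 14.15 ee [ 0.6055 -0.091   0.0989] rot [156.9892  24.6153 138.9395] F [-5.7958 -2.2614  4.6589] off/0.1: [ 0.0122 -0.0001  0.0206]
[ 0.8168  0.6013 -0.086 ] 0.013618170073206102 39.41959083080292
```

>>> {"api": "servo_tool", "payload": {"rows": [{"offset": [0, 0, 0], "yaw": 0.05, "claw": 1}, {"offset": [0, 0, 0], "yaw": 0.1, "claw": 1}, {"offset": [0, 0, 0], "yaw": 0.15, "claw": 1}, {"offset": [0, 0, 0], "yaw": 0.2, "claw": 1}, {"offset": [0, 0, 0], "yaw": 0.25, "claw": 1}, {"offset": [0, 0, 0], "yaw": 0.3, "claw": 1}, {"offset": [0, 0, 0], "yaw": 0.3, "claw": 1}]}}

```text
time: 15.02
ee_pos: [0.6054, -0.091, 0.0989]
tcp_rot: [146.9, -2.5, 90.6]
wrist_force: [-7.4, -4.0, 3.8]
opening: 0.0134
grasp_force: 41.2
```

```bash
python3 - <<'E'
from h import *
R=off(np.r_[d2w(-.0816,-.1133),.0942]);print(get_obs()['torque']@R,get_obs()['opening'],get_obs()['grasp_force'])
yb=R[:,1];print(np.degrees(np.arctan2(yb[0]@np.ones(1)if 0 else yb[:2]@ex*.8196+yb[2]*.5729,yb[:2]@ey)))
E
```

```text
t 15.03 ee [ 0.6054 -0.091   0.0989] rot [146.8851  -2.5308  90.6343] F [-7.3625 -3.9566  3.8188] off/0.1: [ 0.0073 -0.0094  0.0206]
[ 0.6508 -0.0621  0.0396] 0.01341968430609833 41.213605999946594
93.78214373124693
```

>>> {"api": "servo_tool", "payload": {"rows": [{"offset": [0, 0, 0], "yaw": 0.02, "claw": 1}, {"offset": [0, 0, 0], "yaw": 0.03, "claw": 1}, {"offset": [0, 0, 0], "yaw": 0.03, "claw": 1}]}}

```text
time: 15.4
ee_pos: [0.6053, -0.0911, 0.0988]
tcp_rot: [147.2, -5.3, 86.2]
wrist_force: [-8.5, -3.2, 4.8]
opening: 0.0137
grasp_force: 46.8
```

```bash
python3 - <<'E'
from h import *
R=off(np.r_[d2w(-.0816,-.1133),.0942]);print(get_obs()['torque']@R,get_obs()['opening'],get_obs()['grasp_force'])
yb=R[:,1];print(np.degrees(np.arctan2(yb[:2]@ex*.8196+yb[2]*.5729,yb[:2]@ey)))
E
```

```text
t 15.4 ee [ 0.6053 -0.0911  0.0988] rot [147.2046  -5.347   86.2388] F [-8.4779 -3.2432  4.7885] off/0.1: [ 0.0072 -0.0085  0.0202]
[ 0.8627 -0.4319 -1.0532] 0.01369572159077376 46.79283234547256
98.99564858862826
```

Torque rises to 1.05 N·m at about 98°, so the knob is at its stop. Releasing and backing off.

>>> {"api": "servo_tool", "payload": {"rows": [{"offset": [0, 0, 0], "yaw": 0, "claw": 0.6}, {"offset": [0, 0, 0], "yaw": 0, "claw": 0.5}, {"offset": [0, 0, 0], "yaw": 0, "claw": 0.4}, {"offset": [0, 0, -0.3], "yaw": 0, "claw": 0.4}, {"offset": [0, 0, -0.7], "yaw": 0, "claw": 0.4}, {"offset": [0, 0, -0.9], "yaw": 0, "claw": 0.4}, {"offset": [0, 0, -0.9], "yaw": 0, "claw": 0.4}]}}

```text
time: 16.27
ee_pos: [0.557, -0.0947, 0.175]
tcp_rot: [147.1, -5.4, 86.2]
wrist_force: [-0.1, 0.4, 0.6]
opening: 0.0511
grasp_force: 0.0
```

```bash
python3 - <<'E'
from h import *
im,d,T=wcam();cv2.imwrite("pics/w4.png",im[:,:,::-1]);np.savez('pics/w4.npz',im=im,d=d,T=T)
G=np.r_[d2w(-.028,0),.108];print(G);R=off(G,.08);print(get_obs()['q'],get_obs()['opening'])
th=.61;n=np.array([-np.sin(th),0,np.cos(th)]);u=np.array([np.cos(th),0,np.sin(th)])
P=wcloud(T,d).reshape(-1,3);g=im.reshape(-1,3).astype(int).max(1);k=~np.isnan(P[:,0]);P=P[k];g=g[k]
D0=np.c_[w2d(P),P[:,2]];b=(D0[:,0]>-.115)&(D0[:,0]<-.02)&(abs(D0[:,1]+.115)<.035);D=D0[b];gg=g[b];h=D@n-.087;s=D@u
m=(gg<90)&(h>.038)&(h<.048);X=np.c_[s[m],D[m,1]];v=np.linalg.svd(X-X.mean(0),full_matrices=False)[2];print(m.sum(),X.mean(0),v[0],np.degrees(np.arctan2(-v[0][1],v[0][0])),np.ptp((X-X.mean(0))@v.T,0))
# tab top
m=(abs(D0[:,2]-.128)<.006)&(abs(D0[:,1])<.03)&(D0[:,0]>-.06)&(D0[:,0]<-.005)&(g<90);X=D0[m];print("tab",len(X),X.min(0),X.max(0),X.mean(0))
z=np.load('pics/w3.npz');im,T,d=z['im'],z['T'],z['d'];P=wcloud(T,d).reshape(-1,3);g=im.reshape(-1,3).astype(int).max(1);D=np.c_[w2d(P),P[:,2]]
m=(abs(D[:,2]-.128)<.004)&(abs(D[:,1])<.03)&(D[:,0]>-.06)&(D[:,0]<-.005)&(g<90);X=D[m];print("tab w3",len(X),X.min(0),X.max(0))
m=(D[:,2]>.068)&(D[:,2]<.08)&(D[:,1]>.012)&(D[:,1]<.05)&(D[:,0]>-.12)&(D[:,0]<-.04);X=D[m];print("clip w3",len(X),X.min(0),X.max(0),X.mean(0))
cv2.imwrite('pics/c4.png',cv2.resize(im[20:240,270:450,::-1],None,fx=3,fy=2.7,interpolation=3)[:600])
E
```

```text
[0.654  0.0263 0.108 ]
t 16.32 ee [ 0.5568 -0.0945  0.1734] rot [147.1875  -5.4312  86.2384] F [ 0.1588  1.2539 -0.7573] off/0.1: [1.2014 0.3302 0.301 ]
[-14.3908 -23.6672 -30.7977  51.1109  10.2613  83.8973] 0.0512990381457231
1048 [-0.0119 -0.1122] [-0.1263 -0.992 ] 97.25528156419641 [0.0475 0.0141]
tab 831 [-0.0407 -0.0072  0.122 ] [-0.0172  0.0091  0.1299] [-0.0314  0.0005  0.127 ]
tab w3 398 [-0.0409 -0.0073  0.124 ] [-0.0189  0.0085  0.1288]
clip w3 341 [-0.0915  0.0121  0.068 ] [-0.0401  0.044   0.0734] [-0.0866  0.0338  0.0711]
```

View pics/c4.png

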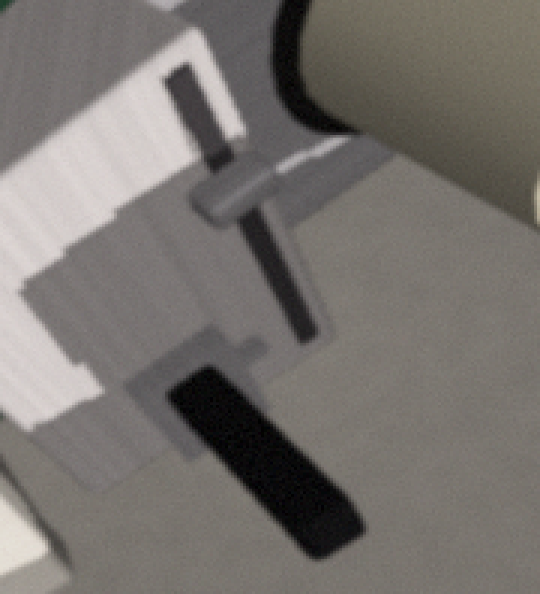

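The knob reads 97.3° (≈1.70 rad), at its stop. The crop shows the clip at crop (232,187) and the pointer tip at (255,348) beside the tab foot. Next is the approach to the slide.

>>> {"api": "servo_tool", "payload": {"rows": [{"offset": [0.2, 0.05, -0.1], "yaw": -0.058, "claw": 0.4}, {"offset": [0.4, 0.1, -0.1], "yaw": -0.116, "claw": 0.4}, {"offset": [0.6, 0.15, -0.1], "yaw": -0.174, "claw": 0.4}, {"offset": [0.8, 0.2, -0.1], "yaw": -0.232, "claw": 0.4}, {"offset": [1, 0.25, -0.1], "yaw": -0.29, "claw": 0.4}, {"offset": [1, 0.3, 0], "yaw": -0.348, "claw": 0.4}, {"offset": [1, 0.3, 0], "yaw": -0.406, "claw": 0.4}, {"offset": [1, 0.3, 0], "yaw": -0.464, "claw": 0.4}, {"offset": [1, 0.3, 0], "yaw": -0.522, "claw": 0.4}, {"offset": [1, 0.3, 0], "yaw": -0.55, "claw": 0.4}, {"offset": [1, 0.3, 0], "yaw": -0.55, "claw": 0.4}]}}

```text
time: 17.7
ee_pos: [0.5881, 0.0019, 0.1969]
tcp_rot: [179.3, 33.0, -176.6]
wrist_force: [0.1, -0.1, 0.2]
opening: 0.0512
grasp_force: 0.0
```

```bash
python3 - <<'E'
from h import *
im,d,T=wcam();np.savez('pics/w5.npz',im=im,d=d,T=T);cv2.imwrite('pics/w5.png',im[:,:,::-1])
G=np.r_[d2w(-.029,0.0007),.108];print(G);R=off(G,.08);off(G);print(get_obs()['q'],get_obs()['opening'])
yb=R[:,1];print("y dir",yb[:2]@ex,yb[:2]@ey,yb[2])
im0,d0=load('side0')
C=[("w%d"%i,) for i in (3,4,5)]
for (k,) in C+[("side",)]:
    if k=="side": im,d=im0,d0;P=cloud("side",d)
    else: z=np.load(f'pics/{k}.npz');im,T,d=z['im'],z['T'],z['d'];P=wcloud(T,d)
    P=P.reshape(-1,3);g=im.reshape(-1,3).astype(int).max(1);D=np.c_[w2d(P),P[:,2]]
    def rep(nm,m):
        X=D[m]; 
        if len(X)>5: print(k,nm,len(X),"x",np.percentile(X[:,0],[2,25,50,75,98]),"y",np.percentile(X[:,1],[2,50,98]),"z",np.percentile(X[:,2],[2,98]))
    rep("clip",(D[:,2]>.0665)&(D[:,2]<.078)&(D[:,1]>.018)&(D[:,1]<.05)&(D[:,0]>-.12)&(D[:,0]<-.06))
    rep("ptr",(D[:,2]>.063)&(D[:,2]<.075)&(D[:,1]>.0135)&(D[:,1]<.03)&(D[:,0]>-.05)&(D[:,0]<-.015))
    rep("tabtop",(abs(D[:,2]-.128)<.0035)&(abs(D[:,1])<.02)&(D[:,0]>-.06)&(D[:,0]<-.005)&(g<90))
E
```

```text
[0.6529 0.0269 0.108 ]
t 17.75 ee [0.5881 0.0019 0.1972] rot [ 179.2643   33.024  -176.6916] F [-0.0358 -0.3782 -0.3849] off/0.1: [-0.0691  0.1983  0.281 ]
t 17.75 ee [0.5881 0.0019 0.1972] rot [ 179.2643   33.024  -176.6916] F [-0.0358 -0.3782 -0.3849] off/0.1: [-0.0691  0.1983  1.081 ]
[ -1.255  -21.3577 -26.7073  51.7587   3.2193  -3.831 ] 0.05127458624420763
y dir -0.003701099201035887 0.9998975004090919 0.010766117162403409
w3 clip 380 x [-0.0911 -0.0901 -0.0891 -0.0865 -0.0832] y [0.0259 0.0345 0.0429] z [0.0668 0.0728]
w3 ptr 152 x [-0.0436 -0.0326 -0.0299 -0.028  -0.0174] y [0.0135 0.016  0.0236] z [0.0635 0.0689]
w3 tabtop 383 x [-0.0398 -0.0379 -0.0338 -0.0275 -0.0206] y [-0.0068  0.0005  0.0078] z [0.1247 0.1286]
w4 clip 86 x [-0.0907 -0.0895 -0.0878 -0.0855 -0.0836] y [0.026  0.0273 0.0293] z [0.067  0.0729]
w4 ptr 204 x [-0.0436 -0.0326 -0.0299 -0.0271 -0.0169] y [0.0136 0.0157 0.0236] z [0.0633 0.0692]
w4 tabtop 739 x [-0.0395 -0.0363 -0.031  -0.0253 -0.0193] y [-0.0069  0.0006  0.0082] z [0.1248 0.1289]
w5 clip 313 x [-0.0907 -0.0897 -0.0884 -0.0859 -0.0825] y [0.0258 0.0341 0.0428] z [0.0669 0.0732]
w5 ptr 126 x [-0.0432 -0.0333 -0.0298 -0.0274 -0.017 ] y [0.0136 0.0156 0.0233] z [0.0634 0.0691]
w5 tabtop 345 x [-0.0395 -0.0374 -0.0328 -0.0264 -0.0204] y [-0.0069  0.0004  0.0078] z [0.1247 0.129 ]
side clip 18 x [-0.0912 -0.0896 -0.0881 -0.0864 -0.0843] y [0.0292 0.0382 0.0467] z [0.0676 0.0736]
side ptr 25 x [-0.0447 -0.0374 -0.0293 -0.0245 -0.0161] y [0.0139 0.0174 0.0246] z [0.0631 0.0694]
side tabtop 26 x [-0.0384 -0.0351 -0.0296 -0.0234 -0.0205] y [-0.0047  0.0052  0.0121] z [0.125  0.1286]
```

View pics/w5.png

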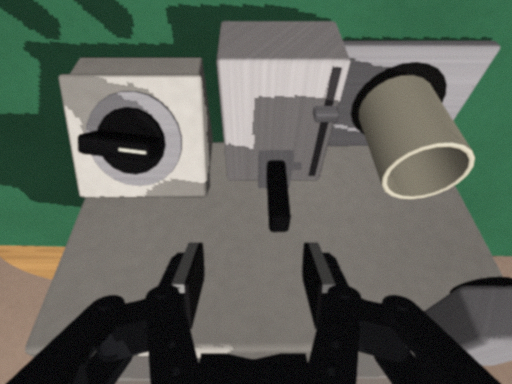

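The wrist view shows the tab at (278,195) centred between the fingers, the clip at (326,113), the knob bar crosswise and the beaker standing on the pad. Clip centre is at dispenser x −87.0 and the pointer at about −29.5, so the travel is about 57.5 mm. Gripping the tab.

>>> {"api": "servo_tool", "payload": {"rows": [{"offset": [-0.07, 0.2, 0.1], "yaw": 0, "claw": 0.4}, {"offset": [-0.07, 0.2, 0.28], "yaw": 0, "claw": 0.4}, {"offset": [-0.07, 0.2, 0.6], "yaw": 0, "claw": 0.4}, {"offset": [-0.07, 0.2, 0.9], "yaw": 0, "claw": 0.4}, {"offset": [-0.07, 0.2, 1], "yaw": 0, "claw": 0.4}, {"offset": [-0.07, 0.2, 1], "yaw": 0, "claw": 0.4}]}}

```text
time: 18.5
ee_pos: [0.6468, 0.0262, 0.1178]
tcp_rot: [179.3, 33.0, -176.6]
wrist_force: [0.4, 0.1, 0.6]
opening: 0.0512
grasp_force: 0.0
```

>>> {"api": "servo_tool", "payload": {"rows": [{"offset": [0, 0, 0.06], "yaw": 0, "claw": 0.4}, {"offset": [0, 0, 0.06], "yaw": 0, "claw": 0.7}, {"offset": [0, 0, 0.06], "yaw": 0, "claw": 1}, {"offset": [0, 0, 0.06], "yaw": 0, "claw": 1}, {"offset": [0, 0, 0.06], "yaw": 0, "claw": 1}], "squeeze": 50}}

```text
time: 19.12
ee_pos: [0.6504, 0.0271, 0.1147]
tcp_rot: [179.3, 33.2, -176.5]
wrist_force: [-3.8, 5.0, 3.7]
opening: 0.0152
grasp_force: 50.8
```

```bash
python3 - <<'E'
from h import *
G=np.r_[d2w(-.029,0.0007),.108];R=off(G);o=get_obs();print(o['opening'],o['grasp_force'],w2d(o['ee_pos']))
print("slide out 10mm in off units:",np.r_[-ex,0]@R*.1)
E
```

```text
t 19.12 ee [0.6504 0.0271 0.1147] rot [ 179.3378   33.1829 -176.5175] F [-3.8233  5.027   3.6819] off/0.1: [ 0.016  -0.0044  0.04  ]
0.015210928709152105 50.84646463394165 [-0.0315  0.0011]
slide out 10mm in off units: [ 0.0837  0.0006 -0.0547]
```

>>> {"api": "servo_tool", "payload": {"rows": [{"offset": [0.06, 0, -0.04], "yaw": 0, "claw": 1}, {"offset": [0.13, 0, -0.085], "yaw": 0, "claw": 1}, {"offset": [0.2, 0.001, -0.131], "yaw": 0, "claw": 1}, {"offset": [0.27, 0.002, -0.176], "yaw": 0, "claw": 1}, {"offset": [0.34, 0.002, -0.222], "yaw": 0, "claw": 1}, {"offset": [0.39, 0.003, -0.255], "yaw": 0, "claw": 1}, {"offset": [0.418, 0.003, -0.273], "yaw": 0, "claw": 1}, {"offset": [0.418, 0.003, -0.273], "yaw": 0, "claw": 1}]}}

```text
time: 20.12
ee_pos: [0.6009, 0.0242, 0.1147]
tcp_rot: [179.3, 33.3, -176.5]
wrist_force: [6.4, 5.4, -2.4]
opening: 0.0153
grasp_force: 49.3
```

```bash
python3 - <<'E'
from h import *
o=get_obs();print(o['time'],o['ee_pos'],w2d(o['ee_pos']),o['wrist_force'],o['opening'],o['grasp_force'])
im,d,T=wcam();im0,d0=camera('side');im1,d1=camera('scene')
cv2.imwrite('pics/m.png',np.hstack([cv2.resize(im[60:240,200:420,::-1],(400,327),interpolation=3),cv2.resize(im0[150:230,190:290,::-1],(400,327),interpolation=3)]))
for k,im,P in(("w",im,wcloud(T,d)),("side",im0,cloud("side",d0)),("scene",im1,cloud("scene",d1))):
    P=P.reshape(-1,3);D=np.c_[w2d(P),P[:,2]];g=im.reshape(-1,3).astype(int).max(1)
    def rep(nm,m):
        X=D[m]
        if len(X)>5: print(k,nm,len(X),"x",np.percentile(X[:,0],[2,25,50,75,98]),"y",np.percentile(X[:,1],[2,50,98]),"z",np.percentile(X[:,2],[2,98]))
    rep("clip",(D[:,2]>.0665)&(D[:,2]<.078)&(D[:,1]>.026)&(D[:,1]<.05)&(D[:,0]>-.11)&(D[:,0]<-.06))
    rep("ptr",(D[:,2]>.063)&(D[:,2]<.075)&(D[:,1]>.017)&(D[:,1]<.0245)&(D[:,0]>-.1)&(D[:,0]<-.05))
E
```

```text
20.125 [0.6009 0.0242 0.1147] [-0.0811  0.0011] [ 6.4137  5.3872 -2.3681] 0.015278847138956973 49.349557757377625
w clip 499 x [-0.091  -0.0901 -0.0894 -0.0874 -0.0841] y [0.0263 0.0346 0.0429] z [0.0669 0.0729]
w ptr 138 x [-0.0803 -0.0795 -0.0791 -0.0785 -0.0757] y [0.0172 0.0203 0.0237] z [0.0631 0.0688]
side clip 17 x [-0.0918 -0.0898 -0.0886 -0.0869 -0.0836] y [0.0291 0.0377 0.0449] z [0.0666 0.0727]
side ptr 19 x [-0.0906 -0.08   -0.0718 -0.0605 -0.0519] y [0.0171 0.0187 0.0237] z [0.0635 0.0705]
```

View pics/m.png

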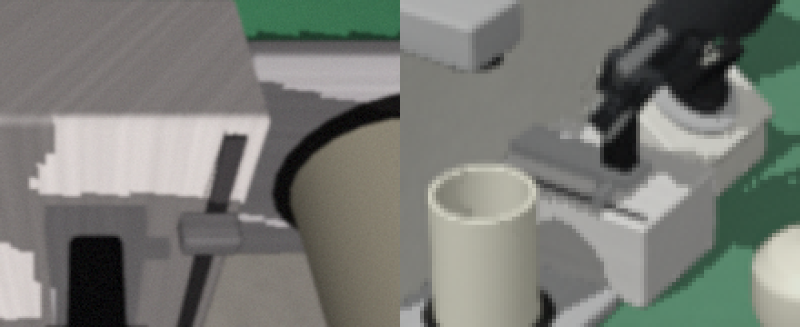

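The pointer tip (left crop (155,248)) is still short of the clip centre line. The front faces give about 8.5 mm left, so I'll go 7.5 and re-measure.

>>> {"api": "servo_tool", "payload": {"rows": [{"offset": [0.03, 0, -0.02], "yaw": 0, "claw": 1}, {"offset": [0.063, 0, -0.041], "yaw": 0, "claw": 1}, {"offset": [0.063, 0, -0.041], "yaw": 0, "claw": 1}]}}

```text
time: 20.65
ee_pos: [0.5934, 0.0237, 0.1147]
tcp_rot: [179.3, 33.3, -176.5]
wrist_force: [7.6, 6.4, -2.8]
opening: 0.0151
grasp_force: 49.3
```

```bash
python3 - <<'E'
from h import *
o=get_obs();print(o['time'],o['ee_pos'],w2d(o['ee_pos']))
im,d,T=wcam();np.savez('pics/w6.npz',im=im,d=d,T=T)
c=cv2.resize(im[130:230,260:350,::-1],None,fx=6,fy=6,interpolation=cv2.INTER_CUBIC)
# project dispenser lines x=const at z .066(ptr) / .072(clip top)
I=camera_info("wrist")
def pj(x,y,z):
    p=np.r_[d2w(x,y),z];q=(p-T[:3,3])@T[:3,:3];return np.array([I['cx']-I['fx']*q[0]/q[2],I['cy']+I['fy']*q[1]/q[2]])
for x,y0,y1,z,col in((-.083,.024,.044,.072,(0,0,255)),(-.091,.024,.044,.072,(0,255,0)),(-.087,.012,.026,.066,(255,0,0))):
    a,b=((pj(x,y,z)-[260,130])*6 for y in(y0,y1));cv2.line(c,tuple(a.astype(int).tolist()),tuple(b.astype(int).tolist()),col,1)
cv2.imwrite('pics/m2.png',c)
P=wcloud(T,d);D=np.dstack([w2d(P),P[:,:,2]])
for nm,y in(("ptr",(.019,.0235)),("clip",(.029,.042))):
    z0,z1=.062,.08
    m=(D[...,1]>y[0])&(D[...,1]<y[1])&(D[...,2]>z0)&(D[...,0]>-.1)&(D[...,0]<-.07)
    X=D[m];hst=np.percentile(X,[1,5,50,95,99],axis=0);print(nm,len(X),hst[:,0],hst[:,2])
E
```

```text
20.65 [0.5934 0.0237 0.1147] [-0.0885  0.0011]
ptr 296 [-0.0994 -0.0985 -0.0898 -0.0847 -0.0833] [0.0629 0.0638 0.1057 0.1187 0.1195]
clip 738 [-0.0999 -0.0997 -0.0901 -0.0852 -0.0839] [0.062  0.0624 0.0715 0.1507 0.1532]
```

View pics/m2.png

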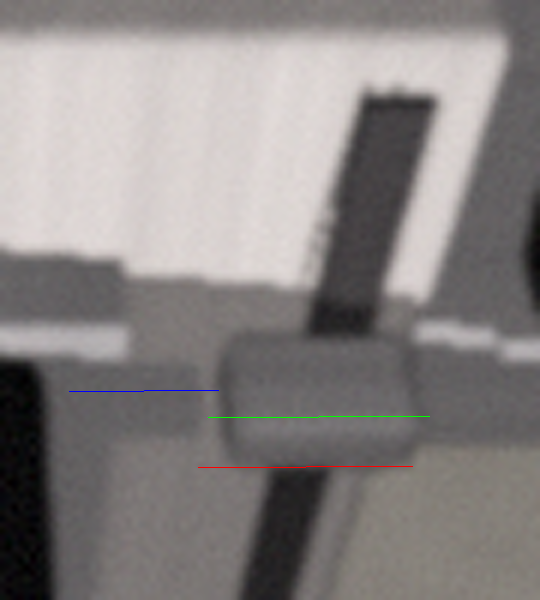

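The red line lies on the clip's rear top edge, so the clip pose is confirmed. The pointer centre (crop row ~401) is about 1–1.5 mm short of the mark, so I'll pull 1 mm more and hold.

>>> {"api": "servo_tool", "payload": {"rows": [{"offset": [0.004, 0, -0.003], "yaw": 0, "claw": 1}, {"offset": [0.009, 0, -0.006], "yaw": 0, "claw": 1}, {"offset": [0.009, 0, -0.006], "yaw": 0, "claw": 1}, {"offset": [0.009, 0, -0.006], "yaw": 0, "claw": 1}, {"offset": [0.009, 0, -0.006], "yaw": 0, "claw": 1}, {"offset": [0.009, 0, -0.006], "yaw": 0, "claw": 1}, {"offset": [0.009, 0, -0.006], "yaw": 0, "claw": 1}, {"offset": [0.009, 0, -0.006], "yaw": 0, "claw": 1}, {"offset": [0.009, 0, -0.006], "yaw": 0, "claw": 1}, {"offset": [0.009, 0, -0.006], "yaw": 0, "claw": 1}, {"offset": [0.009, 0, -0.006], "yaw": 0, "claw": 1}, {"offset": [0.009, 0, -0.006], "yaw": 0, "claw": 1}]}}

```text
time: 22.2
ee_pos: [0.5925, 0.0237, 0.1148]
tcp_rot: [179.3, 33.3, -176.5]
wrist_force: [7.3, 5.3, -2.7]
opening: 0.0152
grasp_force: 49.3
```

>>> {"api": "servo_tool", "payload": {"rows": [{"offset": [0, 0, 0], "yaw": 0, "claw": 1}, {"offset": [0, 0, 0], "yaw": 0, "claw": 1}, {"offset": [0, 0, 0], "yaw": 0, "claw": 1}, {"offset": [0, 0, 0], "yaw": 0, "claw": 1}, {"offset": [0, 0, 0], "yaw": 0, "claw": 1}, {"offset": [0, 0, 0], "yaw": 0, "claw": 1}, {"offset": [0, 0, 0], "yaw": 0, "claw": 1}, {"offset": [0, 0, 0], "yaw": 0, "claw": 1}, {"offset": [0, 0, 0], "yaw": 0, "claw": 1}, {"offset": [0, 0, 0], "yaw": 0, "claw": 1}]}}

```text
time: 23.45
ee_pos: [0.5925, 0.0236, 0.1147]
tcp_rot: [179.3, 33.3, -176.5]
wrist_force: [6.8, 5.3, -1.8]
opening: 0.0156
grasp_force: 49.3
```

```bash
python3 - <<'E'
from h import *
o=get_obs();print(o['time'],o['ee_pos'],w2d(o['ee_pos']),o['wrist_force'])
im,d,T=wcam()
z=np.load('pics/w5.npz')
for nm,im,d,T in(("home",z['im'],z['d'],z['T']),("now",im,d,T)):
    P=wcloud(T,d);D=np.dstack([w2d(P),P[:,:,2]])
    m=(D[...,1]>.019)&(D[...,1]<.0235)&(D[...,2]>.0635)&(D[...,2]<.075)&(D[...,0]>-.11)&(D[...,0]<-.015);X=D[m];print(nm,"ptr",len(X),np.percentile(X,[2,50,98],axis=0)[:,[0,2]].T)
    m=(D[...,1]>.029)&(D[...,1]<.042)&(D[...,2]>.0635)&(D[...,2]<.078)&(D[...,0]>-.11)&(D[...,0]<-.06);X=D[m];print(nm,"clip",len(X),np.percentile(X,[2,50,98],axis=0)[:,[0,2]].T)
R=Ro.from_euler('xyz',o['tcp_rot'],degrees=True).as_matrix();print("in 10mm:",np.r_[ex,0]@R*.1, "to home:",(np.array([.6504,.0271,.1147])-o['ee_pos'])@R/.1)
E
```

```text
23.45 [0.5925 0.0236 0.1147] [-0.0895  0.0011] [ 6.7779  5.3446 -1.782 ]
home ptr 34 [[-0.0306 -0.0297 -0.0268]
 [ 0.0637  0.0675  0.0689]]
home clip 276 [[-0.0908 -0.0893 -0.0825]
 [ 0.0638  0.0715  0.0732]]
now ptr 86 [[-0.0885 -0.0875 -0.0844]
 [ 0.0636  0.0674  0.0688]]
now clip 453 [[-0.0911 -0.0896 -0.0837]
 [ 0.0638  0.07    0.0728]]
in 10mm: [-0.0836 -0.0006  0.0548] to home: [-0.4846 -0.0044  0.3184]
```

Held for over 2.4 s within about 1 mm of the mark, not past it. Now easing in.

>>> {"api": "servo_tool", "payload": {"rows": [{"offset": [-0.033, 0, 0.022], "yaw": 0, "claw": 1}, {"offset": [-0.067, 0, 0.044], "yaw": 0, "claw": 1}, {"offset": [-0.1, -0.001, 0.066], "yaw": 0, "claw": 1}, {"offset": [-0.133, -0.001, 0.087], "yaw": 0, "claw": 1}, {"offset": [-0.167, -0.001, 0.11], "yaw": 0, "claw": 1}, {"offset": [-0.2, -0.002, 0.131], "yaw": 0, "claw": 1}, {"offset": [-0.233, -0.002, 0.153], "yaw": 0, "claw": 1}, {"offset": [-0.267, -0.002, 0.175], "yaw": 0, "claw": 1}, {"offset": [-0.3, -0.003, 0.197], "yaw": 0, "claw": 1}, {"offset": [-0.333, -0.003, 0.219], "yaw": 0, "claw": 1}, {"offset": [-0.367, -0.003, 0.241], "yaw": 0, "claw": 1}, {"offset": [-0.4, -0.004, 0.263], "yaw": 0, "claw": 1}]}}

```text
time: 25.0
ee_pos: [0.6403, 0.0265, 0.1148]
tcp_rot: [179.3, 33.2, -176.5]
wrist_force: [2.7, 5.8, 1.1]
opening: 0.0152
grasp_force: 50.0
```

>>> {"api": "servo_tool", "payload": {"rows": [{"offset": [-0.02, 0, 0.013], "yaw": 0, "claw": 1}, {"offset": [-0.04, 0, 0.026], "yaw": 0, "claw": 1}, {"offset": [-0.055, 0, 0.036], "yaw": 0, "claw": 1}, {"offset": [-0.067, 0, 0.044], "yaw": 0, "claw": 1}, {"offset": [-0.075, 0, 0.049], "yaw": 0, "claw": 1}, {"offset": [-0.083, 0, 0.055], "yaw": 0, "claw": 1}, {"offset": [-0.088, 0, 0.058], "yaw": 0, "claw": 1}, {"offset": [-0.088, 0, 0.058], "yaw": 0, "claw": 1}]}}

```text
time: 26.0
ee_pos: [0.6504, 0.0271, 0.1147]
tcp_rot: [179.3, 33.2, -176.5]
wrist_force: [-2.2, 5.0, 4.0]
opening: 0.015
grasp_force: 50.9
```

```bash
python3 - <<'E'
from h import *
o=get_obs();print(o['time'],o['ee_pos'],w2d(o['ee_pos']),o['wrist_force'],o['opening'])
im,d,T=wcam()
P=wcloud(T,d);D=np.dstack([w2d(P),P[:,:,2]])
m=(D[...,1]>.019)&(D[...,1]<.0235)&(D[...,2]>.0635)&(D[...,2]<.075)&(D[...,0]>-.06)&(D[...,0]<-.015);X=D[m];print("ptr",len(X),np.percentile(X,[2,50,98],axis=0)[:,[0,2]].T)
E
```

```text
26.0 [0.6504 0.0271 0.1147] [-0.0315  0.001 ] [-2.1572  4.9822  3.9942] 0.014951806816502515
ptr 88 [[-0.031  -0.0297 -0.0262]
 [ 0.0637  0.0675  0.0689]]
```

>>> {"api": "servo_tool", "payload": {"rows": [{"offset": [-0.004, 0, 0.003], "yaw": 0, "claw": 1}, {"offset": [-0.008, 0, 0.005], "yaw": 0, "claw": 1}, {"offset": [-0.008, 0, 0.005], "yaw": 0, "claw": 1}]}}

```text
time: 26.42
ee_pos: [0.6505, 0.0271, 0.1147]
tcp_rot: [179.3, 33.1, -176.5]
wrist_force: [-14.1, 3.1, 9.1]
opening: 0.0153
grasp_force: 52.4
```

>>> {"api": "servo_tool", "payload": {"rows": [{"offset": [0, 0, 0], "yaw": 0, "claw": 0.7}, {"offset": [0, 0, 0], "yaw": 0, "claw": 0.4}, {"offset": [0, 0, 0], "yaw": 0, "claw": 0.4}, {"offset": [0, 0, -0.3], "yaw": 0, "claw": 0.4}, {"offset": [0, 0, -0.7], "yaw": 0, "claw": 0.4}, {"offset": [0, 0, -1], "yaw": 0, "claw": 0.4}, {"offset": [0, 0, -1], "yaw": 0, "claw": 0.4}]}}

```text
time: 27.3
ee_pos: [0.5972, 0.0221, 0.2005]
tcp_rot: [179.4, 33.4, -176.6]
wrist_force: [-0.2, -0.1, -1.1]
opening: 0.0511
grasp_force: 0.0
```

```bash
python3 - <<'E'
from h import *
o=get_obs();print(o['time'],o['ee_pos'],o['wrist_force'])
im,d,T=wcam();P=wcloud(T,d);D=np.dstack([w2d(P),P[:,:,2]]);g=im.astype(int).max(2)
m=(D[...,1]>.019)&(D[...,1]<.0235)&(D[...,2]>.0635)&(D[...,2]<.075)&(D[...,0]>-.06)&(D[...,0]<-.015);X=D[m];print("ptr",len(X),np.percentile(X,[2,50,98],axis=0)[:,[0,2]].T)
m=(abs(D[...,2]-.128)<.0035)&(abs(D[...,1])<.02)&(D[...,0]>-.06)&(D[...,0]<-.005)&(g<90);X=D[m];print("tab x",np.percentile(X[:,0],[2,50,98]))
m=(abs(D[...,2]-.096)<.003)&(np.hypot(D[...,0]+.055,D[...,1]-.115)<.05)&(g>100);X=D[m];print("rim",len(X),(X.min(0)+X.max(0))/2,np.ptp(X,0))
E
```

```text
27.3 [0.5972 0.0221 0.2005] [-0.1541 -0.1253 -1.1009]
ptr 38 [[-0.0308 -0.0298 -0.0273]
 [ 0.0639  0.0678  0.0692]]
tab x [-0.0393 -0.032  -0.0193]
rim 1543 [-0.0531  0.1144  0.0958] [0.0665 0.0659 0.0055]
```

Slide is home, and the beaker is within 2 mm of the pad centre and upright (rim at z 96). The gripper is clear, so I'm handing in.

```bash
python3 -c "
from workcell import *
print(job_done())"
```

```text
the job is handed in; nothing more can be done
None
```

The job is handed in at 27 s of the 67 s allowed, in the order asked: the beaker is upright within about 2 mm of the pad centre, the knob is at its clockwise stop, and the slide was held about 1 mm short of the clip for over two seconds, then eased fully home.

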